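# Seal the weight case

### The arm

A 7-joint arm with a two-finger parallel gripper is mounted at the origin on a cart in front of the work surface, level with it; the furniture and walls round the work are solid. World frame = base frame: x ahead of the robot, y to its left, z up, the work surface at z = 0. Lengths are in m, angles in rad, forces in N, time in s.
With the tool pointing down it reaches from about 0.425 to 0.925 m from the base axis. Payload 6.8 kg.
Tool frame: the origin (TCP) lies at the very end of the fingers, on their centre line; the grasp point (between the pads) lies 19 mm behind it (bot.grip_depth is the distance from the TCP to the grasp point, in m); z points along the fingers, y is the direction in which the jaws open and shut (so a half turn about z gives the same grasp; the last joint's range is limited). The gripper opens to 85 mm and grips with 20 to 120 N. Pads are 22 mm wide; open, the fingers measure 114 mm over their backs; the gripper's body (76 mm by 85 mm) begins 54 mm behind the grasp point. The pads swing forward as they close: fully open they stand 13 mm farther back than shut.
Start: joints at [1.049, 0.477, 0.022, 1.555, -0.011, 1.109, -0.083], TCP at [0.271, -0.618, 0.193] pointing down, gripper open.
Joint ranges: [-2.96, 2.96], [-0.34, 2.1], [-1.41, 1.46], [0.24, 2.44], [-1.37, 4.51], [0.17, 1.92], [-2.96, 2.96]. Speed limits (rad/s): [2.39, 2.39, 3.14, 3.14, 3.14, 3.14, 3.14].

### API

Orientations are given as a unit quaternion [w, x, y, z].
In Python, from station import bot gives the robot as it stands.
- The arm moves only by the tool step_arm, never from a script. Its argument "increments" is a list of rows, each a list of 7 numbers: the shift along the world's x, y, z in m, then the turn, a rotation vector about the world's x, y, z in degrees, then the gripper command: -1 is fully open, 1 is shut, values between are in proportion. In form: [[dx, dy, dz, rx, ry, rz, fingers], ...]. A call has 1 to 10 rows; each row is the pose to reach, as a shift and turn from the pose commanded when the call began; what a row does not reach only later rows make up. A row lasts 1/12 s, in which the tool goes at most 41.7 mm and 7.16 degrees, less where a joint would pass 70% of its speed; a pose out of reach is approached as far as the arm can. A call with a gripper value outside its range is refused whole. The fingers move at their own pace and stop on an object; "force" is the grip in N (left out, the last holds). Time passes only in rows, so rows that repeat a pose let the fingers close. It gives the time, the measured TCP pose, the force and the opening at its end, in the units of the state.
- bot.get_obs(): the state, without advancing time (a new reading comes with each control period).
- bot.read_camera(name): name is "scene" or "top"; returns a dict with "color" (400x640x3 uint8, red, green, blue), "intrinsics" (3x3 intrinsics, pixels), "extrinsics" (4x4, takes a point from camera to world coordinates). Camera axes: x right, y up, looking along -z (the intrinsics and any distortion apply to the point x, -y, -z); pixel columns grow to the right and rows downward; lengths in m; the calibration is good to about 2 mm. A picture is of the moment at which its call begins. There is no depth.
- bot.hand_in(): hands the job in, once; it reports no verdict.
Trained networks look in the newest picture that a camera, given by its name, has taken for a name from the list of things; names that differ only in an ending like _2 or _b are one class to them, and where a whole thing is asked for, a point or a joint stands for the part that bears it (a point fixed in the world has none). Each returns a list of dicts, best first, with "conf" (0 to 1); they miss things now and then, are a little off and sometimes report something else, mostly with a low value. They report only what shows in the picture. A call takes as long as a camera call. They do not tell look-alikes from the thing itself.
- bot.recognise(thing, camera): "location" ([column, row] as shares, 0 to 1, of the picture: columns of its width, rows of its height, amid what is visible of it).
- bot.place_of(thing, camera): "location" ([column, row] as shares, 0 to 1, of the picture: columns of its width, rows of its height: a listed point, or the origin of a listed thing).
The state is a dict: "t": time; "q": joint angles; "joint_vel": joint speeds; "joint_torque": joint torques, N m; "eef_pos": TCP position; "tool_rot": TCP orientation; "contact_force": force on the tool from outside, world axes, zero at the start; "torque": the same for the moment, N m; "gripper_width": opening from 0.0 (shut) to 1.0 (fully open).
Only numpy, scipy, OpenCV 4.12 (cv2) and the standard library are available. Lean on these libraries where they do the work, as an engineer would, in place of code of your own. Each camera call takes 0.05 s, during which the arm holds its last target.

### The job

Put the small metal calibration weight away: stand it upright inside the open case, then swing the lid over and press its front edge down against the rubber seal until the spring catch snaps over it and the lid stays shut by itself. Press firmly but with feeling, never with more than about 30 N on the lid or case, and leave the other things on the bench where they are.

Things in the scene. Friction and masses are not known exactly. Their poses are not given: they have to be found in the camera images.
- weight_center (a point): Centre (10 mm up) of the small loose nickel-coloured weight: round, 19 mm across, 20 mm tall, with a wide round head on a narrow neck and a round foot, 35 to 70 g; z is up through it. It stands among two small wax blocks of about its size, in any of three spots.
- case: Grey case fixed to the bench, 140 mm long (its x), 110 mm wide (its y), walls 40 mm high, its lid open at the start. Origin: centre of its underside, on the bench; x points from its front (catch) to its back (hinge), y to its left, z up. A metal collar inside the walls stands up to 52 mm above the bench, and the front of the rubber seal on it up to 68 mm while the lid is open.
- case_floor (a point): Centre of the case's flat inner floor, 16 mm above the bench. The collar and the soft black seal leave a clear opening 105 mm (case x) by 80 mm (case y) above it.
- catch_place (a point): Where the steel spring catch hooks the lid's striker, 85 mm in front of the case's centre, 45 mm up. The catch is 18 mm wide and is up to 65 mm high; it yields forward as the striker is pushed down its slope, then snaps over it. Collar, seal and catch are set up to 4 mm higher or lower from case to case (not measured here): feel for the depth where it snaps.
- lid_hinge (a point): Middle of the lid's hinge line (along the case's y), 66 mm behind the case's centre, 50 mm above the bench, in the plane of the lid's underside.
- lid_press (a point): Point on the lid's outer face, on its middle line, 122 mm from the hinge line and 14 mm from the front edge: a good place to push. The lid is a flat grey plate 116 mm wide, 136 mm long, 6 mm thick; a wire loop (the striker) stands out 12 mm at the middle of its front edge.
- lid (a joint): Lid angle, rad: 1.57 upright, starts at 1.6 to 1.85, -0.03 to +0.03 latched. Friction holds it at any angle; swinging takes 1 to 3 N. Below 0.13 seal and catch resist, up to 11 N at lid_press (peaks to 16 N on the move); it eases over the last 3 mm, the lid snaps down 2 to 3 mm by itself, and 0.5 mm lower a firm buffer adds about 20 N per mm. Not caught, the lid springs back above 0.045.
- wax_center (a point): Centre (9 mm up) of a loose small green wax block, 20x20x18 mm; a bystander.
- compound_center (a point): Centre (8 mm up) of a loose small brown polishing-compound block, 20x24x16 mm; a bystander.
- jar_center (a point): Half-way up (31 mm) a small loose glass jar with black lid, 48 mm across, 63 mm tall; a bystander.
- dome_center (a point): Half-way up (21 mm) a loose 42 mm doming cube with round hollows; a bystander.
- weight: The same weight; this point is the centre of its underside.
Things that resemble listed ones, but are neither listed nor needed, are in the scene too. Leave any yellow look-alike of the weight alone.

How it is judged:
On the way, in this order (a step that is already met when the one before it is completed fails the run):
1. the weight stands upright on the case's inner floor, let go (x of weight_center in the frame of case between -0.05 and 0.05 m and y of weight_center in the frame of case between -0.036 and 0.036 m and z of weight_center in the frame of case below 0.034 m and angle between weight_center's own z axis and vertical below 0.2 rad and contact force between the fingers and weight below 0.1 N and value of joint lid above 1 rad), for 0.2 s.
2. the lid is shut and held by the catch, with nothing pressing on it (value of joint lid below 0.038 rad and contact force between each of the arm, the fingers and case below 0.1 N), for 0.3 s.
At the end, for the whole second after the job is handed in: The weight stands upright (within 0.2 rad) on the inner floor of the case, its centre within 50 mm along x and 36 mm along y of the case's centre and less than 34 mm above its underside, and the lid stays below 0.038 rad by itself, held by the catch (x of weight_center in the frame of case between -0.05 and 0.05 m and y of weight_center in the frame of case between -0.036 and 0.036 m and z of weight_center in the frame of case below 0.034 m and angle between weight_center's own z axis and vertical below 0.2 rad and value of joint lid below 0.038 rad and velocity of joint lid below 0.05 rad/s); the robot touches nothing.
It fails at once if the robot presses on the case or its lid with more than 30 N (contact force between any of the fingers, the arm and case above 30 N).
It fails at once if a bystander (wax) is moved more than 30 mm (distance of wax_center from where it was at the start of the episode above 0.03 m).
It fails at once if a bystander (compound) is moved more than 30 mm (distance of compound_center from where it was at the start of the episode above 0.03 m).
It fails at once if a bystander (jar) is moved more than 30 mm (distance of jar_center from where it was at the start of the episode above 0.03 m).
It fails at once if a bystander (dome) is moved more than 30 mm (distance of dome_center from where it was at the start of the episode above 0.03 m).
It also fails if it takes over 72 s, if anything falls off the work surface, if the arm or the gripper's body presses on something with over 40 N, if the wrist force passes 120 N, or if a joint passes its speed limit or range.

## Working session

There is one attempt and no reset: what is moved stays moved. The work goes in short steps, Python scripts to look and compute and a tool call to move; the robot and the scene stay as the last step left them, time stands still between calls to the robot, and variables do not carry over. Pictures are saved under pics/ and viewed, and the job is handed in when it is done.

Besides the shell and the picture viewer there is one more tool, called after ">>>" by a JSON object that holds its "name" and its "arguments", one argument or row to a line. step_arm: Moves the arm, as the interface text tells. Its arguments: {"type":"object","properties":{"increments":{"type":"array","items":{"type":"array","items":{"type":"number"}}},"force":{"type":"number"}},"required":["increments"]}

```bash
ls; mkdir -p pics
cat > h.py <<'E'
import numpy as np, cv2
from station import bot
def shot(cam,fn):
    r=bot.read_camera(cam); cv2.imwrite('pics/'+fn,r['color'][:,:,::-1]); return r
def ray(r,u,v):
    K=np.array(r['intrinsics']);E=np.array(r['extrinsics'])
    d=np.array([(u-K[0,2])/K[0,0],-(v-K[1,2])/K[1,1],-1.]); d=E[:3,:3]@d
    return E[:3,3],d
def atz(r,u,v,z):
    o,d=ray(r,u,v); return o+d*(z-o[2])/d[2]
def proj(r,p):
    K=np.array(r['intrinsics']);E=np.array(r['extrinsics'])
    c=E[:3,:3].T@(np.array(p)-E[:3,3]); return K[0,2]+K[0,0]*c[0]/-c[2],K[1,2]+K[1,1]*c[1]/c[2]
E
python3 - <<'E'
from h import *
np.set_printoptions(precision=4,suppress=True)
for c in ['scene','top']:
    r=shot(c,c+'0.png'); print(c,r.keys(),r['intrinsics'],r['extrinsics'])
    for n in ['weight_center','case','case_floor','catch_place','lid_hinge','lid_press','wax_center','compound_center','jar_center','dome_center']:
        print(n,[(round(x['conf'],2),np.round(np.array(x['location'])*[640,400],1)) for x in bot.place_of(n,c)][:4])
print(bot.get_obs())
E
```

```text
pics
scene dict_keys(['color', 'intrinsics', 'extrinsics']) [[397.3843   0.     316.5606]
 [  0.     397.3843 203.5714]
 [  0.       0.       1.    ]] [[-0.8229  0.3154 -0.4727  0.0632]
 [-0.5682 -0.4496  0.6892  0.7392]
 [ 0.0048  0.8357  0.5492  0.568 ]
 [ 0.      0.      0.      1.    ]]
weight_center [(0.68, array([311. , 294.4])), (0.47, array([236.5, 300.6])), (0.44, array([293. , 319.6])), (0.43, array([273.9, 302.3]))]
case [(0.84, array([346.9, 187.6]))]
case_floor [(0.7, array([348.2, 183.8]))]
catch_place [(0.45, array([347.1, 188.3])), (0.42, array([193.7, 292. ]))]
lid_hinge [(0.92, array([331.3, 164.9]))]
lid_press [(0.81, array([324.5, 123.9]))]
wax_center [(0.5, array([264.9, 273.8]))]
compound_center [(0.6, array([305.3, 264.9])), (0.18, array([323.2, 126.6]))]
jar_center [(0.82, array([408.9, 171.4])), (0.17, array([263.8, 269.5]))]
dome_center [(0.57, array([194.1, 291.2])), (0.37, array([349.9, 189.2]))]
top dict_keys(['color', 'intrinsics', 'extrinsics']) [[430.6072   0.     314.9942]
 [  0.     430.6072 199.2781]
 [  0.       0.       1.    ]] [[ 0.0793  0.9748 
[... 550 characters left out ...]
 array([246.1, 195.5])), (0.28, array([405.6, 146.4]))]
compound_center [(0.51, array([269.5, 220.9])), (0.48, array([221.6, 214.5]))]
jar_center []
dome_center [(0.77, array([198.8, 165.2]))]
{'t': 1.1, 'q': array([ 1.0489,  0.477 ,  0.0224,  1.5554, -0.0115,  1.1093, -0.0831]), 'joint_vel': array([-0.0007,  0.0007, -0.0002, -0.0022,  0.0003,  0.0025, -0.0014]), 'joint_torque': array([  0.0007, -59.6336,   1.6061, -28.1547,   0.0123,   0.0015,
         0.    ]), 'eef_pos': array([ 0.2715, -0.618 ,  0.1925]), 'tool_rot': array([0.    , 0.9787, 0.2054, 0.    ]), 'contact_force': array([0.3148, 0.1669, 0.8842]), 'torque': array([ 0.0058, -0.0241,  0.0229]), 'gripper_width': 0.9994583685246963}
```

View pics/scene0.png

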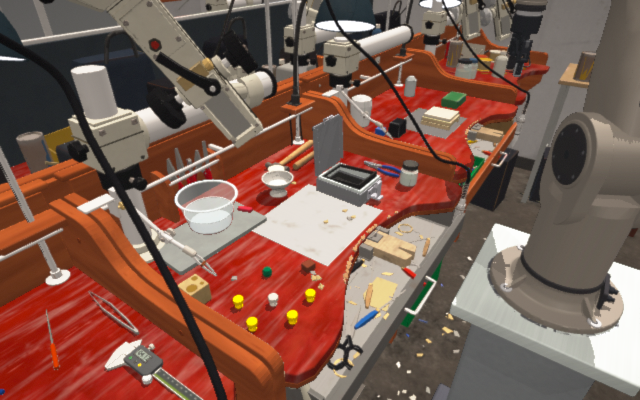

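View pics/top0.png

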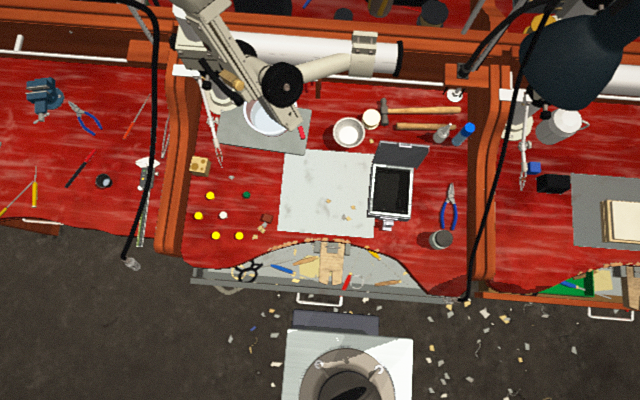

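```bash
python3 -c "
import cv2
a=cv2.imread('pics/scene0.png')[230:350,170:350];b=cv2.imread('pics/top0.png')[150:270,180:360]
cv2.imwrite('pics/z1.png',cv2.resize(a,None,fx=4.4,fy=4.4,interpolation=2));cv2.imwrite('pics/z2.png',cv2.resize(b,None,fx=4.4,fy=4.4,interpolation=2))"
```

```text
(no output)
```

View pics/z1.png

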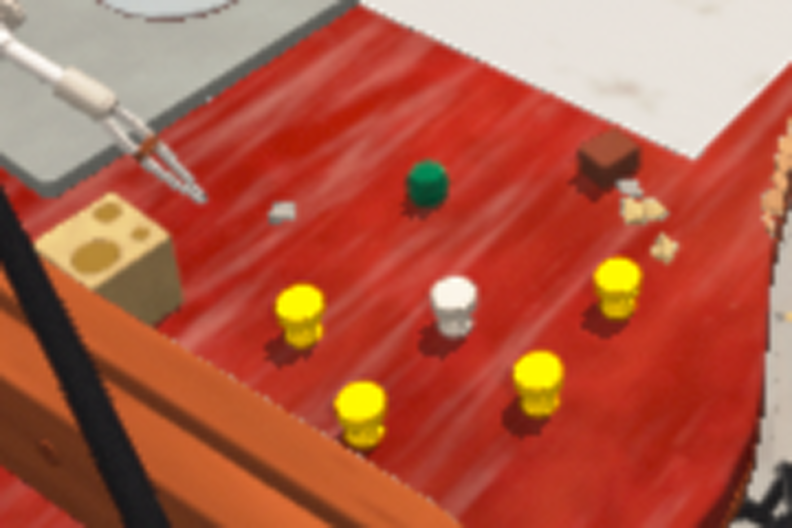

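View pics/z2.png

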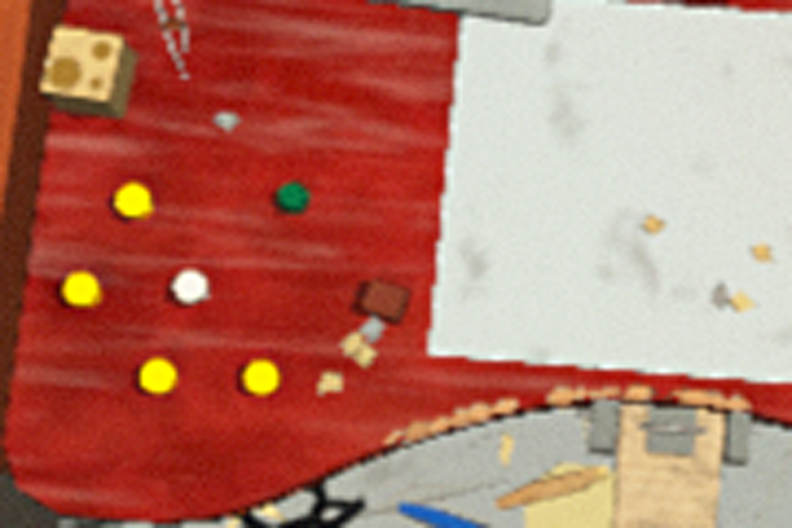

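```bash
cat >> h.py <<'E'
def tri(a,pa,b,pb):
    o1,d1=ray(a,*pa);o2,d2=ray(b,*pb);d1=d1/np.linalg.norm(d1);d2=d2/np.linalg.norm(d2)
    t=np.linalg.lstsq(np.c_[d1,-d2],o2-o1,rcond=None)[0]
    p=o1+d1*t[0];q=o2+d2*t[1];return (p+q)/2,np.linalg.norm(p-q)
E
python3 - <<'E'
from h import *
np.set_printoptions(precision=4,suppress=True)
s=shot('scene','s1.png');t=shot('top','t1.png')
for n,a,b,z in [('weight',(273,299.8),(223.2,215.2),.012),('hinge',(331.3,164.9),(395,162.6),.05),('press',(324.5,123.9),(407.4,143),.17),('floor',(348.2,183.8),(390.2,189.6),.016),('case',(346.9,187.6),(387.6,194.5),0),('wax',(264.9,273),(246.1,195.5),.009),('comp',(305.3,264.9),(269,220),.008)]:
    print(n,tri(s,a,t,b),atz(s,*a,z),atz(t,*b,z))
for n,a,z in [('y1',(238.7,300.6),.012),('y2',(252.5,324),.012),('y3',(292.5,317),.012),('y4',(310.5,295),.012)]: print(n,atz(s,*a,z))
for n,a,z in [('y1',(210,195.5),.012),('y2',(198.3,215.7),.012),('y3',(215.7,235.7),.012),('y4',(239.5,235.7),.012)]: print(n,atz(t,*a,z))
for n,i,q in(('s',s,(310,105,80,110)),('t',t,(355,130,80,110))):
    x,y,w,h=q; cv2.imwrite(f'pics/c{n}.png',cv2.resize(i['color'][y:y+h,x:x+w,::-1],None,fx=5.4,fy=5.4,interpolation=2))
E
```

```text
weight (array([0.4253, 0.3545, 0.0093]), np.float64(0.0012115263844566025)) [0.4229 0.3562 0.012 ] [0.4254 0.3542 0.012 ]
hinge (array([ 0.5882, -0.0879,  0.0548]), np.float64(0.01100509673774118)) [ 0.587  -0.0961  0.05  ] [ 0.5949 -0.0866  0.05  ]
press (array([ 0.6093, -0.0933,  0.1663]), np.float64(0.0015240162545668802)) [ 0.6052 -0.0857  0.17  ] [ 0.6072 -0.0929  0.17  ]
floor (array([ 0.5266, -0.0839,  0.0161]), np.float64(0.006205759600199874)) [ 0.5235 -0.0845  0.016 ] [ 0.5296 -0.0827  0.016 ]
case (array([ 0.5197, -0.0767,  0.0084]), np.float64(0.0049226020392787555)) [ 0.5291 -0.0884  0.    ] [ 0.5194 -0.079   0.    ]
wax (array([0.4871, 0.3026, 0.0029]), np.float64(0.004215243239184857)) [0.4847 0.3079 0.009 ] [0.4839 0.3004 0.009 ]
comp (array([0.4289, 0.2359, 0.0044]), np.float64(0.011985550735959803)) [0.4326 0.2407 0.008 ] [0.4229 0.2327 0.008 ]
y1 [0.4738 0.3941 0.012 ]
y2 [0.4161 0.4198 0.012 ]
y3 [0.3684 0.3677 0.012 ]
y4 [0.3727 0.3065 0.012 ]
y1 [0.4756 0.3959 0.012 ]
y2 [0.4188 0.4196 0.012 ]
y3 [0.3697 0.367  0.012 ]
y4 [0.3747 0.305  0.012 ]
```

View pics/cs.png

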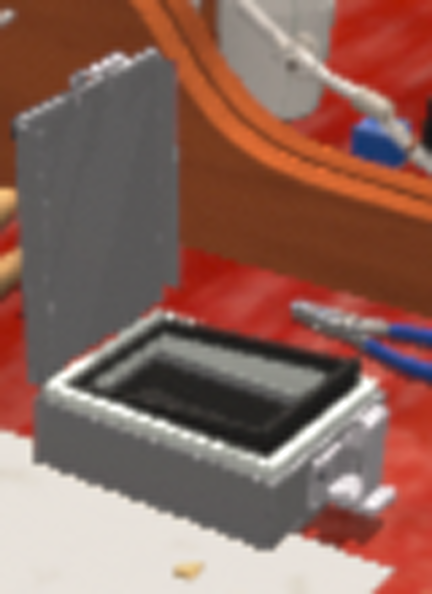

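View pics/ct.png

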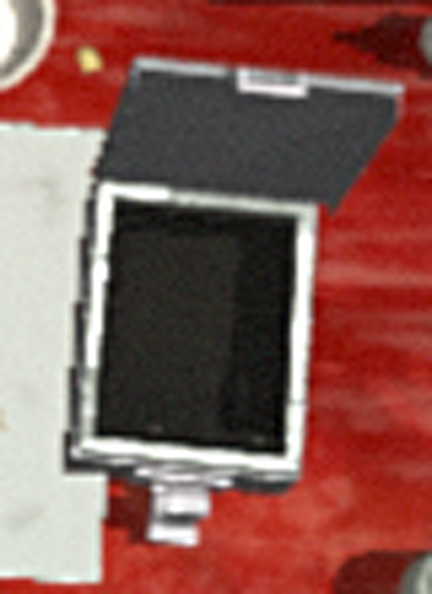

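```bash
cat > fit.py <<'E'
from h import *
from scipy.optimize import least_squares
np.set_printoptions(precision=4,suppress=True)
s=shot('scene','s2.png');t=shot('top','t2.png')
S=lambda u,v:(310+u/5.4,105+v/5.4); T=lambda u,v:(355+u/5.4,130+v/5.4)
def lid(th,d,y,o): return [0.066-d*np.cos(th)+o*np.sin(th),y,.05+d*np.sin(th)+o*np.cos(th)]
def pts(p):
    cx,cy,yw,th,hx,hy,dz=p[:7]
    L=[]
    c=.052+dz
    for uv,l in [((103,185),(hx,hy,c)),((315,205),(hx,-hy,c)),((298,473),(-hx,-hy,c)),((80,455),(-hx,hy,c))]: L.append((t,T(*uv),l))
    for uv,l in [((48,385),(hx,hy,c)),((268,477),(-hx,hy,c)),((380,380),(-hx,-hy,c))]: L.append((s,S(*uv),l))
    L.append((t,T(68,470),(-.07,.055,.04)))
    L.append((s,S(35,458),(.07,.055,0)));L.append((s,S(268,548),(-.07,.055,0)))
    for uv,l in [((135,58),lid(th,.136,.058,.006)),((403,85),lid(th,.136,-.058,.006)),((400,102),lid(th,.136,-.058,0)),((333,207),lid(th,0,-.058,0.006))]: L.append((t,T(*uv),l))
    for uv,l in [((22,125),lid(th,.136,.058,0)),((163,52),lid(th,.136,-.058,0)),((180,285),lid(th,0,-.058,0))]: L.append((s,S(*uv),l))
    out=[]
    cs,sn=np.cos(yw),np.sin(yw)
    for k,(cam,uv,l) in enumerate(L):
        w=np.array([cx+cs*l[0]-sn*l[1],cy+sn*l[0]+cs*l[1],l[2]])
        q=proj(cam,w); off=p[7:9] if cam is s else p[9:11]
        out.append([q[0]-uv[0]+off[0],q[1]-uv[1]+off[1]])
    return np.array(out)
f=lambda p:np.r_[pts(p).ravel(),p[7:]/1.0,p[6]/.004]
r=least_squares(f,[.52,-.08,-.05,1.7,.062,.048,0,0,0,0,0],loss='soft_l1')
print(r.x);print(pts(r.x))
E
python3 fit.py
```

```text
[ 0.5186 -0.0811 -0.0345  1.6421  0.0659  0.0521 -0.0061 -0.0356  0.4484
  0.1856  0.1703]
[[-0.2665  0.4843]
 [-0.0625  1.1687]
 [-0.3186  0.6728]
 [-0.3815 -0.576 ]
 [-0.5432 -0.2549]
 [ 0.8974 -1.7961]
 [ 0.3591  0.0088]
 [ 0.2977 -1.5285]
 [-0.0847  0.8096]
 [ 0.5074  1.2526]
 [ 0.1637  0.0362]
 [ 0.3178  0.5189]
 [ 0.772  -0.2474]
 [-0.6819 -1.5629]
 [ 0.1169 -1.4503]
 [-0.0689 -1.2184]
 [-2.1737  1.9338]]
```

Run:
```python
from h import *
np.set_printoptions(precision=3,suppress=True)
s=shot('scene','s3.png');t=shot('top','t3.png')
for uv in [(513,60),(500,130),(485,200),(470,275),(466,297)]:
    for z in (-.05,0,.05,.1,.15,.2,.3,.4):
        p=atz(t,*uv,z); print(uv,p,np.round(proj(s,p)),end=' | ')
    print()
print(proj(s,(.271,-.618,.193)),proj(t,(.271,-.618,.193)))
cv2.imwrite('pics/zz.png',cv2.resize(t['color'][0:320,440:640,::-1],None,fx=1.9,fy=1.9,interpolation=2))
cv2.imwrite('pics/zy.png',cv2.resize(s['color'][0:220,310:640,::-1],None,fx=2.4,fy=2.4,interpolation=2))
```

```text
(513, 60) [ 0.98  -0.448 -0.05 ] [296. 127.] | (513, 60) [ 0.949 -0.425  0.   ] [298. 119.] | (513, 60) [ 0.918 -0.401  0.05 ] [301. 109.] | (513, 60) [ 0.887 -0.378  0.1  ] [304.  99.] | (513, 60) [ 0.856 -0.355  0.15 ] [307.  89.] | (513, 60) [ 0.826 -0.332  0.2  ] [310.  77.] | (513, 60) [ 0.764 -0.285  0.3  ] [318.  50.] | (513, 60) [ 0.702 -0.239  0.4  ] [327.  17.] | 
(500, 130) [ 0.751 -0.406 -0.05 ] [339. 145.] | (500, 130) [ 0.73  -0.385  0.   ] [341. 135.] | (500, 130) [ 0.709 -0.363  0.05 ] [344. 125.] | (500, 130) [ 0.687 -0.342  0.1  ] [347. 114.] | (500, 130) [ 0.666 -0.32   0.15 ] [350. 102.] | (500, 130) [ 0.645 -0.299  0.2  ] [353.  89.] | (500, 130) [ 0.603 -0.256  0.3  ] [361.  60.] | (500, 130) [ 0.56  -0.213  0.4  ] [370.  24.] | 
(485, 200) [ 0.538 -0.362 -0.05 ] [386. 165.] | (485, 200) [ 0.525 -0.342  0.   ] [389. 155.] | (485, 200) [ 0.513 -0.323  0.05 ] [391. 143.] | (485, 200) [ 0.501 -0.303  0.1  ] [394. 131.] | (485, 200) [ 0.489 -0.283  0.15 ] [397. 118.] | (485, 200) [ 0.477 -0.264  0.2  ] [400. 104.] | (485, 200) [ 0.452 -0.225  0.3  ] [407.  71.] | (4
[... 242 characters left out ...]
0, 275) [ 0.312 -0.249  0.15 ] [454. 137.] | (470, 275) [ 0.309 -0.231  0.2  ] [456. 121.] | (470, 275) [ 0.303 -0.196  0.3  ] [463.  84.] | (470, 275) [ 0.296 -0.16   0.4  ] [471.  41.] | 
(466, 297) [ 0.266 -0.31  -0.05 ] [463. 197.] | (466, 297) [ 0.265 -0.293  0.   ] [465. 185.] | (466, 297) [ 0.264 -0.275  0.05 ] [467. 172.] | (466, 297) [ 0.264 -0.258  0.1  ] [469. 158.] | (466, 297) [ 0.263 -0.24   0.15 ] [472. 142.] | (466, 297) [ 0.262 -0.223  0.2  ] [474. 126.] | (466, 297) [ 0.261 -0.188  0.3  ] [481.  88.] | (466, 297) [ 0.259 -0.153  0.4  ] [488.  43.] | 
(np.float64(508.39771413335006), np.float64(87.4239305781014)) (np.float64(650.2587506849354), np.float64(307.7558102135006))
```

View pics/zz.png

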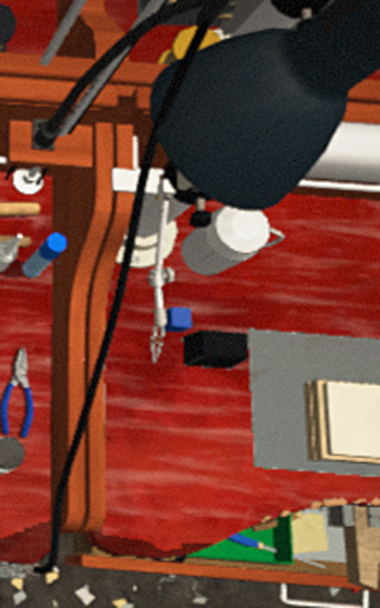

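View pics/zy.png

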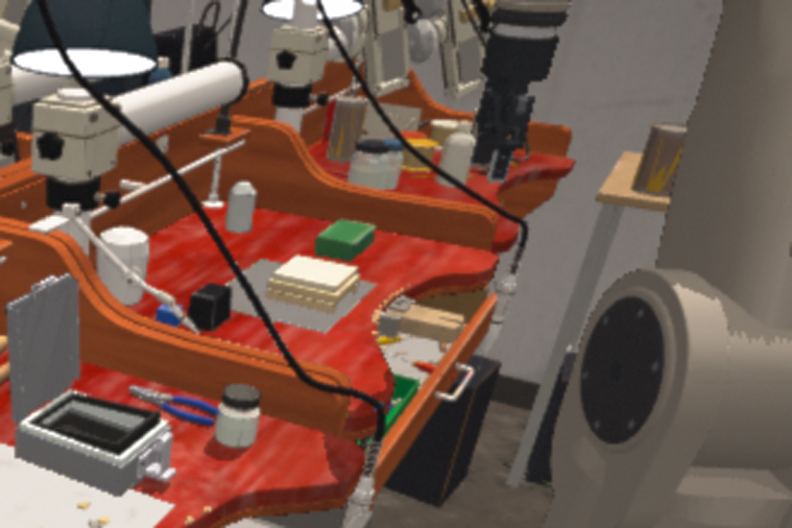

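>>> {"name": "step_arm", "arguments": {
  "increments": [
    [0,0.02,0.035,0,0,1,0.06],
    [-0.005,0.05,0.06,0,0,3,0.06],
    [-0.01,0.085,0.08,0,0,4,0.06],
    [-0.013,0.12,0.095,0,0,5,0.06],
    [-0.017,0.157,0.1,0,0,6,0.06],
    [-0.02,0.195,0.1,0,0,7,0.06],
    [0,0.227,0.1,0,0,12,0.06],
    [0.02,0.26,0.1,0,0,17,0.06],
    [0.045,0.29,0.1,0,0,22,0.06],
    [0.07,0.318,0.1,0,0,27,0.06]
  ]
}}

```text
t: 2.23
eef_pos: [0.3418, -0.2983, 0.2931]
tool_rot: [0.001, 0.903, 0.43, 0.0]
contact_force: [1.1, -0.1, 0.3]
gripper_width: 0.472
```

>>> {"name": "step_arm", "arguments": {
  "increments": [
    [0.02,0.03,0,0,0,5,0.06],
    [0.04,0.06,0,0,0,9,0.06],
    [0.055,0.095,0,0,0,13,0.06],
    [0.068,0.13,0,0,0,18,0.06],
    [0.078,0.166,0,0,0,23,0.06],
    [0.085,0.203,0,0,0,28,0.06],
    [0.09,0.24,0,0,0,32,0.06],
    [0.095,0.277,0,0,0,37,0.06],
    [0.097,0.314,0,0,0,42,0.06],
    [0.097,0.351,0,0,0,47,0.06]
  ]
}}

```text
t: 3.07
eef_pos: [0.4385, 0.0527, 0.2928]
tool_rot: [0.0, 0.656, 0.754, 0.0]
contact_force: [1.6, 0.3, 0.2]
gripper_width: 0.474
```

>>> {"name": "step_arm", "arguments": {
  "increments": [
    [0,0.035,0,0,0,4,0.06],
    [0,0.073,0,0,0,8,0.06],
    [0,0.111,0,0,0,12,0.06],
    [-0.002,0.149,0,0,0,16,0.06],
    [-0.004,0.187,-0.005,0,0,20,0.06],
    [-0.007,0.225,-0.015,0,0,24,0.06],
    [-0.01,0.26,-0.03,0,0,28,0.06],
    [-0.013,0.285,-0.055,0,0,32,0.06],
    [-0.014,0.303,-0.085,0,0,32,0.06],
    [-0.014,0.303,-0.12,0,0,32,0.06]
  ]
}}

```text
t: 3.9
eef_pos: [0.4234, 0.3596, 0.1729]
tool_rot: [-0.0, 0.423, 0.906, 0.003]
contact_force: [-0.0, -0.5, 0.4]
gripper_width: 0.47
```

Run:
```python
from h import *
np.set_printoptions(precision=4,suppress=True)
o=bot.get_obs();print(o['t'],o['eef_pos'],o['tool_rot'],o['q'],o['contact_force'],o['gripper_width'])
s=shot('scene','s4.png');t=shot('top','t4.png')
a=s['color'][210:350,170:350,::-1];b=t['color'][140:260,160:320,::-1]
cv2.imwrite('pics/z3.png',np.hstack([cv2.resize(a,(400,311),interpolation=2),cv2.resize(b,(400,311),interpolation=2)]))
print(proj(s,o['eef_pos']),proj(t,o['eef_pos']))
```

```text
3.9 [0.4234 0.3596 0.1729] [-0.0004  0.4225  0.9063  0.0029] [-0.1481  0.4225 -0.8475  1.8261  0.36    1.0496 -0.435 ] [-0.0373 -0.5102  0.4142] 0.4696236326059941
(np.float64(265.94352575326127), np.float64(231.73142919407547)) (np.float64(206.37438354093678), np.float64(203.6886250617127))
```

View pics/z3.png

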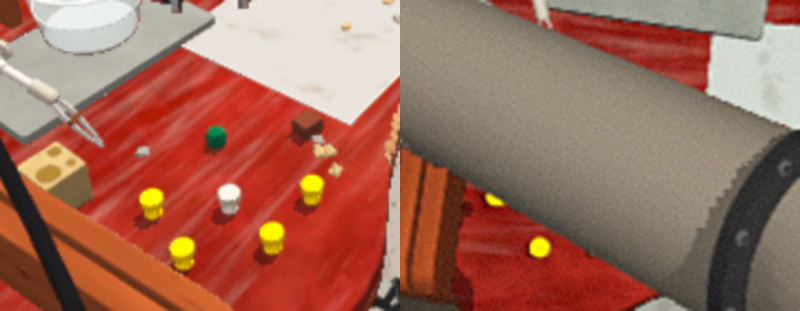

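>>> {"name": "step_arm", "arguments": {
  "increments": [
    [0.001,0.001,-0.03,0,0,0,0.06],
    [0.001,0.001,-0.06,0,0,0,0.06],
    [0.001,0.001,-0.09,0,0,0,0.06],
    [0.001,0.001,-0.12,0,0,0,0.06],
    [0.001,0.001,-0.125,0,0,0,0.06],
    [0.001,0.001,-0.125,0,0,0,0.06]
  ]
}}

```text
t: 4.5
eef_pos: [0.4258, 0.3538, 0.0476]
tool_rot: [-0.0, 0.426, 0.905, -0.001]
contact_force: [0.1, 1.3, 0.0]
gripper_width: 0.473
```

Run:
```python
from h import *
np.set_printoptions(precision=4,suppress=True)
o=bot.get_obs();print(o['t'],o['eef_pos'],o['tool_rot'],o['contact_force'],o['gripper_width'])
s=shot('scene','s5.png')
a=s['color'][210:350,170:350,::-1]
cv2.imwrite('pics/z4.png',cv2.resize(a,None,fx=4,fy=4,interpolation=2))
print(proj(s,o['eef_pos']),proj(s,np.array(o['eef_pos'])*[1,1,0]))
```

```text
4.5 [0.4258 0.3538 0.0476] [-0.0001  0.4255  0.905  -0.001 ] [0.0611 1.2745 0.0008] 0.4731434391577452
(np.float64(271.55223521846267), np.float64(284.56582159827605)) (np.float64(273.0014376302123), np.float64(302.85007841319714))
```

View pics/z4.png

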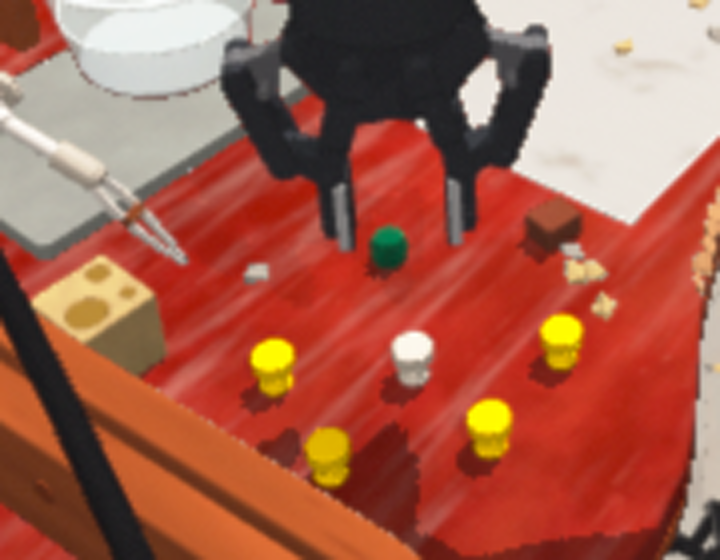

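>>> {"name": "step_arm", "arguments": {
  "increments": [
    [0,0,-0.02,0,0,0,0.06],
    [0,0,-0.035,0,0,0,0.06],
    [0,0,-0.042,0,0,0,0.06],
    [0,0,-0.042,0,0,0,0.06],
    [0,0,-0.042,0,0,0,0.3]
  ],
  "force": 30
}}

```text
t: 4.97
eef_pos: [0.4257, 0.3552, 0.0061]
tool_rot: [0.0, 0.425, 0.905, 0.0]
contact_force: [0.2, -0.1, 0.5]
gripper_width: 0.36
```

>>> {"name": "step_arm", "arguments": {
  "increments": [
    [0,0,0,0,0,0,0.5],
    [0,0,0,0,0,0,0.6],
    [0,0,0,0,0,0,0.8],
    [0,0,0,0,0,0,1],
    [0,0,0,0,0,0,1],
    [0,0,0,0,0,0,1]
  ],
  "force": 30
}}

```text
t: 5.47
eef_pos: [0.4255, 0.355, 0.0056]
tool_rot: [0.0, 0.425, 0.905, 0.0]
contact_force: [-0.2, 0.2, -0.5]
gripper_width: 0.0
```

Run:
```python
from h import *
np.set_printoptions(precision=4,suppress=True)
s=shot('scene','s6.png')
a=s['color'][210:350,170:350,::-1]
cv2.imwrite('pics/z5.png',cv2.resize(a,None,fx=4.4,fy=4.2,interpolation=2))
```

```text
(no output)
```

View pics/z5.png

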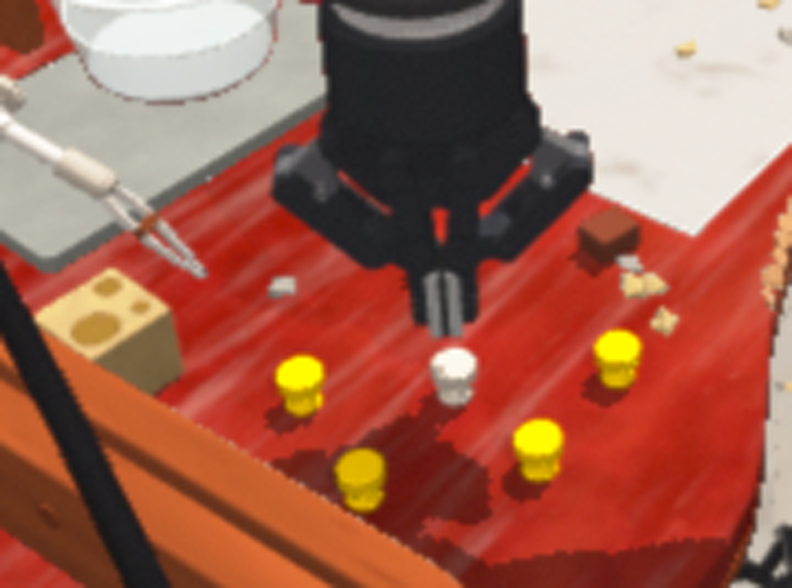

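Run:
```python
from h import *
np.set_printoptions(precision=4,suppress=True)
t=shot('top','t6.png');s=shot('scene','s7.png')
print(atz(s,271.6,289.8,.006),atz(s,271.6,289.8,.02),atz(s,273,300,.012))
print(proj(t,(.4255,.355,.0056)))
cv2.imwrite('pics/z6.png',cv2.resize(t['color'][130:290,150:390,::-1],None,fx=3.3,fy=3.3,interpolation=2))
```

```text
[0.4456 0.3338 0.006 ] [0.4361 0.3439 0.02  ] [0.4226 0.3566 0.012 ]
(np.float64(223.39753682742804), np.float64(215.55395929454397))
```

View pics/z6.png

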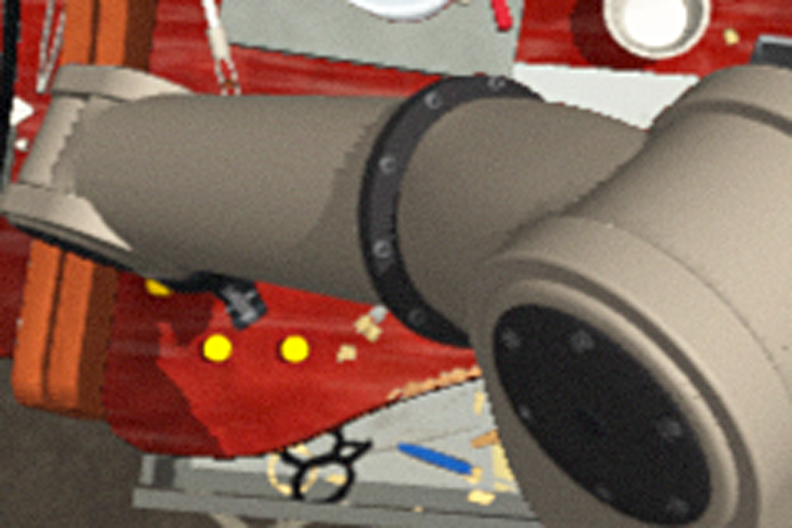

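View pics/s7.png

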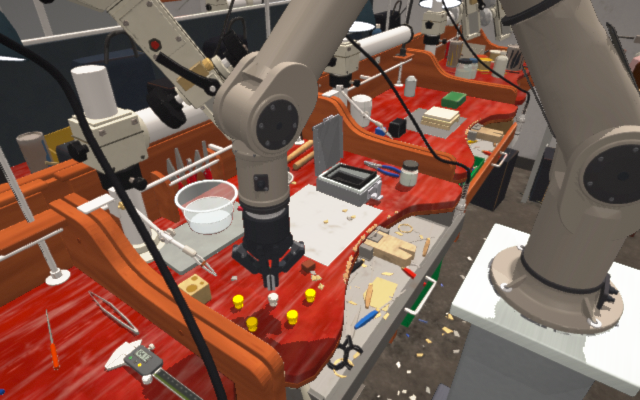

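Run:
```python
from h import *
np.set_printoptions(precision=4,suppress=True)
t=shot('top','t7.png');s=shot('scene','s8.png')
a=cv2.resize(s['color'][225:305,225:315,::-1],None,fx=8,fy=7,interpolation=2);cv2.imwrite('pics/z7.png',a)
cv2.imwrite('pics/z8.png',cv2.resize(t['color'][205:240,190:250,::-1],None,fx=12,fy=12,interpolation=2))
for z in (0,.03,.06,.09,.12): print(z,atz(t,227.3,226.4,z),proj(s,atz(t,227.3,226.4,z)))
o=bot.get_obs();print(o['eef_pos'],o['tool_rot'],bot.grip_depth)
```

```text
0 [0.3982 0.3423 0.    ] (np.float64(288.32806693060536), np.float64(305.4145929573242))
0.03 [0.3942 0.336  0.03  ] (np.float64(291.5956249333105), np.float64(292.84381014938606))
0.06 [0.3903 0.3297 0.06  ] (np.float64(294.9908059426498), np.float64(279.7820426071702))
0.09 [0.3863 0.3233 0.09  ] (np.float64(298.5212358577818), np.float64(266.1999523596426))
0.12 [0.3824 0.317  0.12  ] (np.float64(302.19516048890137), np.float64(252.06581654558698))
[0.4254 0.355  0.0055] [-0.      0.4249  0.9052  0.    ] 0.0187
```

View pics/z7.png

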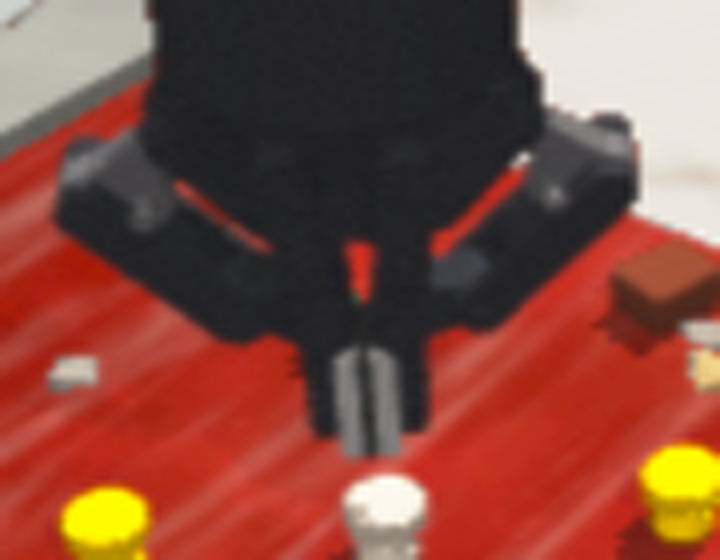

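View pics/z8.png

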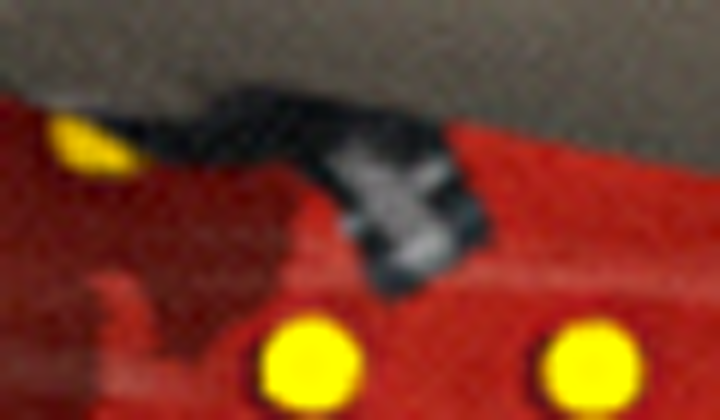

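>>> {"name": "step_arm", "arguments": {
  "increments": [
    [0,0,0,0,0,0,0.06],
    [0,0,0,0,0,0,0.06],
    [0,0,0,0,0,0,0.06],
    [0,0,-0.002,0,0,0,0.06],
    [0,0,-0.004,0,0,0,0.06]
  ]
}}

```text
t: 6.13
eef_pos: [0.4255, 0.355, 0.0014]
tool_rot: [0.0, 0.425, 0.905, 0.0]
contact_force: [-0.4, 0.4, 0.5]
gripper_width: 0.473
```

Run:
```python
from h import *
np.set_printoptions(precision=4,suppress=True)
s=shot('scene','s9.png')
a=cv2.resize(s['color'][225:315,225:325,::-1],None,fx=7,fy=6,interpolation=2);cv2.imwrite('pics/z9.png',a)
```

```text
(no output)
```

View pics/z9.png

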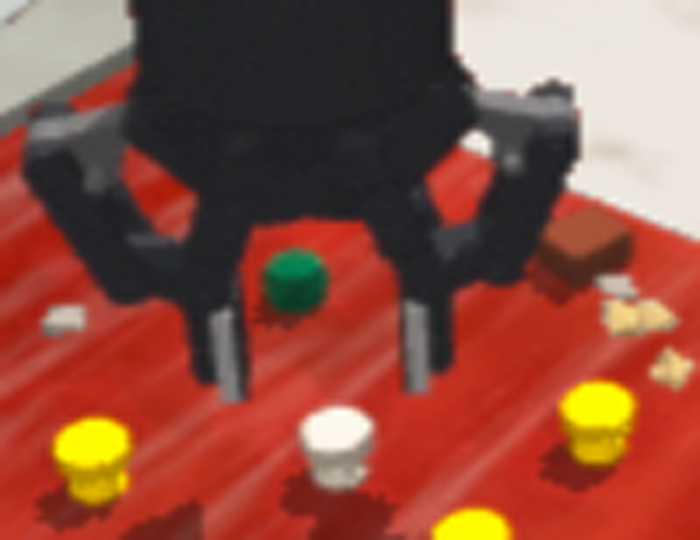

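>>> {"name": "step_arm", "arguments": {
  "increments": [
    [0,0,-0.003,0,0,0,0.06],
    [0,0,-0.006,0,0,0,0.06],
    [0,0,-0.008,0,0,0,0.06]
  ]
}}

```text
t: 6.43
eef_pos: [0.4253, 0.3548, -0.007]
tool_rot: [-0.0, 0.425, 0.905, -0.0]
contact_force: [0.6, 0.1, -0.1]
gripper_width: 0.471
```

>>> {"name": "step_arm", "arguments": {
  "increments": [
    [0,0,-0.002,0,0,0,0.06],
    [0,0,-0.004,0,0,0,0.06]
  ]
}}

```text
t: 6.6
eef_pos: [0.4253, 0.355, -0.0108]
tool_rot: [-0.0, 0.425, 0.905, -0.0]
contact_force: [-0.9, 0.5, -0.2]
gripper_width: 0.471
```

Run:
```python
from h import *
np.set_printoptions(precision=4,suppress=True)
s=shot('scene','s10.png')
a=cv2.resize(s['color'][225:325,225:325,::-1],None,fx=7,fy=6,interpolation=2);cv2.imwrite('pics/z10.png',a)
```

```text
(no output)
```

View pics/z10.png

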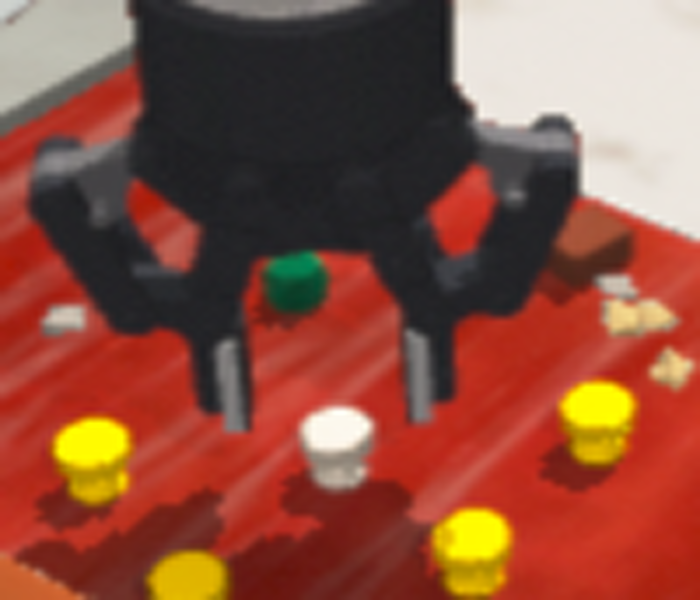

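>>> {"name": "step_arm", "arguments": {
  "increments": [
    [0,0,-0.003,0,0,0,0.06],
    [0,0,-0.006,0,0,0,0.06],
    [0,0,-0.009,0,0,0,0.06]
  ]
}}

```text
t: 6.9
eef_pos: [0.4255, 0.355, -0.0197]
tool_rot: [0.0, 0.425, 0.905, 0.0]
contact_force: [-0.2, -0.0, 0.1]
gripper_width: 0.466
```

>>> {"name": "step_arm", "arguments": {
  "increments": [
    [0,0,-0.001,0,0,0,0.06],
    [0,0,-0.003,0,0,0,0.06]
  ]
}}

```text
t: 7.07
eef_pos: [0.4254, 0.355, -0.0227]
tool_rot: [-0.0, 0.425, 0.905, -0.0]
contact_force: [-0.2, 0.4, 0.2]
gripper_width: 0.473
```

Run:
```python
from h import *
np.set_printoptions(precision=4,suppress=True)
s=shot('scene','s11.png')
a=cv2.resize(s['color'][225:325,225:325,::-1],None,fx=7,fy=6,interpolation=2);cv2.imwrite('pics/z11.png',a)
```

```text
(no output)
```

View pics/z11.png

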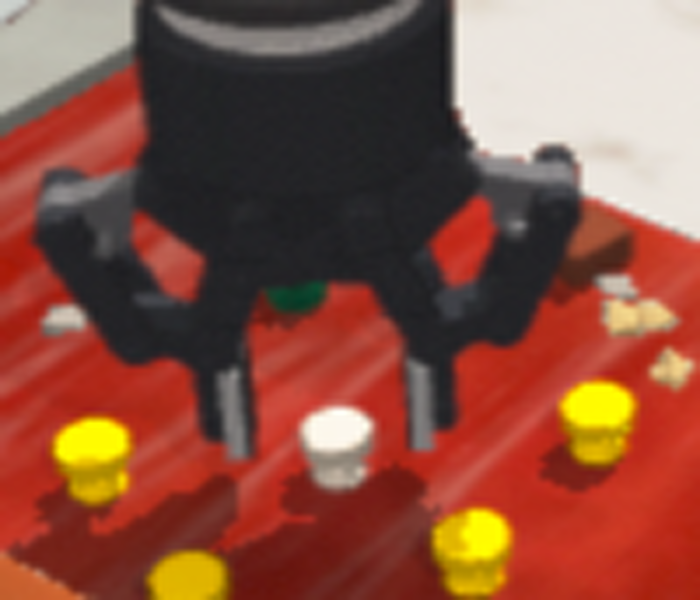

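>>> {"name": "step_arm", "arguments": {
  "increments": [
    [0,0,0,0,0,0,0.3],
    [0,0,0,0,0,0,0.5],
    [0,0,0,0,0,0,0.6],
    [0,0,0,0,0,0,0.8],
    [0,0,0,0,0,0,0.8],
    [0,0,0,0,0,0,0.8]
  ],
  "force": 30
}}

```text
t: 7.62
eef_pos: [0.4255, 0.3551, -0.0223]
tool_rot: [0.0, 0.425, 0.905, 0.0]
contact_force: [-0.4, -0.2, 1.6]
gripper_width: 0.186
```

Run:
```python
from h import *
np.set_printoptions(precision=4,suppress=True)
s=shot('scene','s12.png')
a=cv2.resize(s['color'][225:325,225:325,::-1],None,fx=7,fy=6,interpolation=2);cv2.imwrite('pics/z12.png',a)
```

```text
(no output)
```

View pics/z12.png

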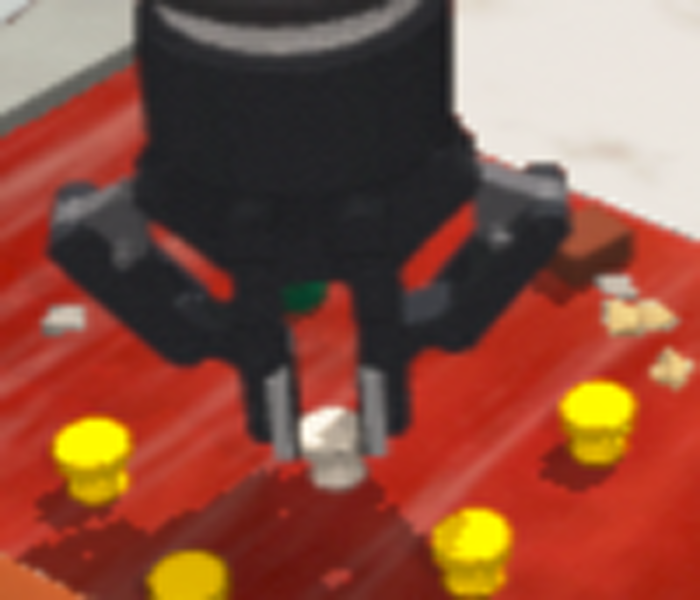

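>>> {"name": "step_arm", "arguments": {
  "increments": [
    [0,0,0,0,0,0,0.3],
    [0,0,0,0,0,0,0.06],
    [0,0,0,0,0,0,0.06],
    [0,0,0,0,0,0,0.06]
  ]
}}

```text
t: 8.0
eef_pos: [0.4254, 0.3549, -0.0226]
tool_rot: [-0.0, 0.425, 0.905, -0.0]
contact_force: [0.4, 0.1, -0.5]
gripper_width: 0.472
```

>>> {"name": "step_arm", "arguments": {
  "increments": [
    [0,0,-0.002,0,0,0,0.06],
    [0,0,-0.004,0,0,0,0.06],
    [0,0,-0.006,0,0,0,0.06]
  ]
}}

```text
t: 8.25
eef_pos: [0.4254, 0.3549, -0.0288]
tool_rot: [-0.0, 0.425, 0.905, -0.0]
contact_force: [0.5, 0.2, 0.7]
gripper_width: 0.469
```

>>> {"name": "step_arm", "arguments": {
  "increments": [
    [0,0,-0.002,0,0,0,0.06],
    [0,0,-0.004,0,0,0,0.06]
  ]
}}

```text
t: 8.42
eef_pos: [0.4253, 0.3549, -0.0328]
tool_rot: [-0.0, 0.425, 0.905, -0.0]
contact_force: [-0.1, -0.1, 1.1]
gripper_width: 0.474
```

Run:
```python
from h import *
np.set_printoptions(precision=4,suppress=True)
s=shot('scene','s13.png')
a=cv2.resize(s['color'][225:325,225:325,::-1],None,fx=7,fy=6,interpolation=2);cv2.imwrite('pics/z13.png',a)
```

```text
(no output)
```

View pics/z13.png

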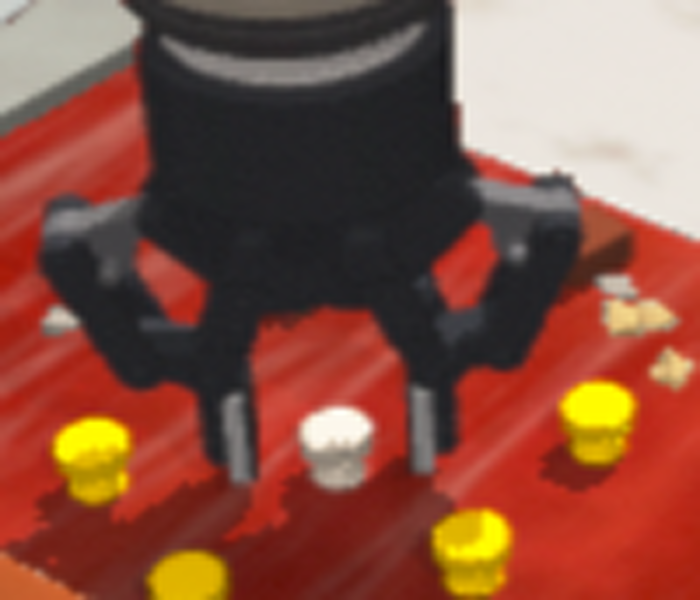

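>>> {"name": "step_arm", "arguments": {
  "increments": [
    [0,0,-0.002,0,0,0,0.06],
    [0,0,-0.004,0,0,0,0.06],
    [0,0,-0.004,0,0,0,0.06]
  ]
}}

```text
t: 8.72
eef_pos: [0.4253, 0.3548, -0.0369]
tool_rot: [-0.0, 0.425, 0.905, -0.0]
contact_force: [-0.3, 0.1, 0.4]
gripper_width: 0.471
```

>>> {"name": "step_arm", "arguments": {
  "increments": [
    [0,0,0,0,0,0,0.3],
    [0,0,0,0,0,0,0.5],
    [0,0,0,0,0,0,0.6],
    [0,0,0,0,0,0,0.8],
    [0,0,0,0,0,0,0.8],
    [0,0,0,0,0,0,0.8]
  ],
  "force": 30
}}

```text
t: 9.22
eef_pos: [0.4255, 0.355, -0.0363]
tool_rot: [0.0, 0.425, 0.905, 0.0]
contact_force: [0.1, -1.0, 2.1]
gripper_width: 0.199
```

Run:
```python
from h import *
np.set_printoptions(precision=4,suppress=True)
s=shot('scene','s14.png')
a=cv2.resize(s['color'][225:325,225:325,::-1],None,fx=7,fy=6,interpolation=2);cv2.imwrite('pics/z14.png',a)
```

```text
(no output)
```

View pics/z14.png

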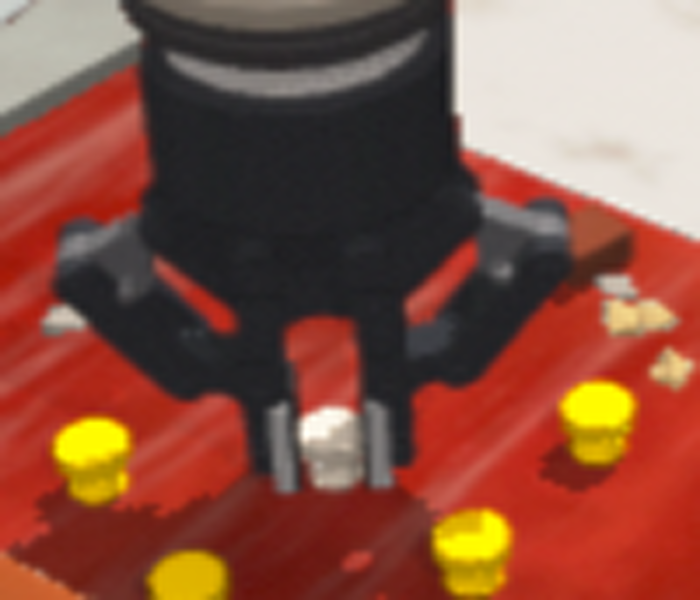

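>>> {"name": "step_arm", "arguments": {
  "increments": [
    [0,0,0.01,0,0,0,0.8],
    [0,0,0.03,0,0,0,0.8],
    [0,0,0.06,0,0,0,0.8],
    [0,0,0.06,0,0,0,0.8]
  ]
}}

```text
t: 9.6
eef_pos: [0.4273, 0.3578, 0.0284]
tool_rot: [0.001, 0.425, 0.905, 0.003]
contact_force: [0.6, 1.3, -0.3]
gripper_width: 0.193
```

Run:
```python
from h import *
np.set_printoptions(precision=4,suppress=True)
s=shot('scene','s15.png')
a=cv2.resize(s['color'][205:325,225:325,::-1],None,fx=6,fy=5,interpolation=2);cv2.imwrite('pics/z15.png',a)
```

```text
(no output)
```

View pics/z15.png

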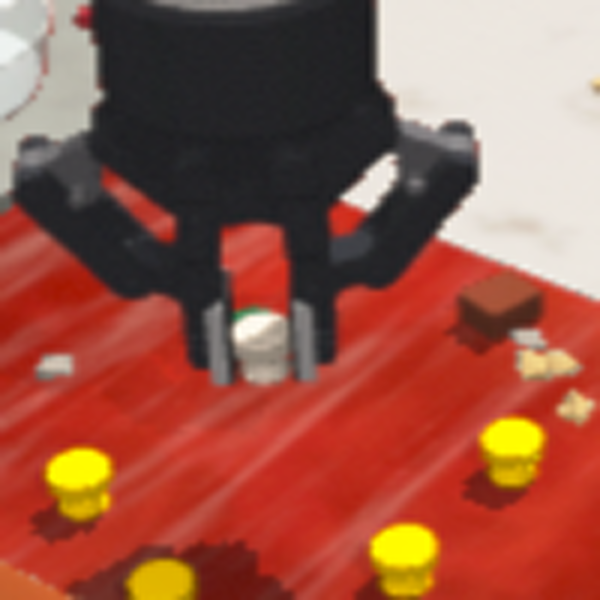

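>>> {"name": "step_arm", "arguments": {
  "increments": [
    [0,0,0.035,0,0,0,0.8],
    [0,0,0.07,0,0,0,0.8],
    [0.002,-0.02,0.1,0,0,-2,0.8],
    [0.01,-0.045,0.12,0,0,-5,0.8],
    [0.018,-0.08,0.125,0,0,-9,0.8],
    [0.026,-0.116,0.125,0,0,-13,0.8],
    [0.034,-0.152,0.125,0,0,-17,0.8],
    [0.042,-0.188,0.125,0,0,-21,0.8],
    [0.05,-0.224,0.125,0,0,-25,0.8],
    [0.057,-0.26,0.125,0,0,-29,0.8]
  ]
}}

```text
t: 10.48
eef_pos: [0.4821, 0.0929, 0.1483]
tool_rot: [-0.0, 0.639, 0.769, -0.0]
contact_force: [0.1, -0.9, -0.8]
gripper_width: 0.199
```

>>> {"name": "step_arm", "arguments": {
  "increments": [
    [0.005,-0.036,0,0,0,-4,0.8],
    [0.01,-0.07,0,0,0,-8,0.8],
    [0.015,-0.104,0,0,0,-11,0.8],
    [0.02,-0.135,0,0,0,-13,0.8],
    [0.024,-0.16,0,0,0,-13,0.8],
    [0.0265,-0.176,0,0,0,-13,0.8],
    [0.0265,-0.176,0,0,0,-13,0.8],
    [0.0265,-0.176,0,0,0,-13,0.8]
  ]
}}

```text
t: 11.15
eef_pos: [0.5084, -0.0818, 0.148]
tool_rot: [-0.0, 0.722, 0.692, -0.0]
contact_force: [0.3, 0.4, 0.1]
gripper_width: 0.202
```

Run:
```python
from h import *
np.set_printoptions(precision=4,suppress=True)
s=shot('scene','s16.png');t=shot('top','t16.png')
o=bot.get_obs();print(o['q'],o['eef_pos'])
for dz in (0,.02,.04): print(dz,proj(s,o['eef_pos']+np.array([0,0,dz])),proj(t,o['eef_pos']+np.array([0,0,dz])))
a=cv2.resize(s['color'][60:210,270:420,::-1],(400,400),interpolation=2);
b=cv2.resize(t['color'][110:260,310:460,::-1],(400,400),interpolation=2);cv2.imwrite('pics/z16.png',np.hstack([a,b]))
```

```text
[ 0.511   0.3194 -0.5681  1.9495  0.2112  0.9316 -0.1998] [ 0.5085 -0.0798  0.1483]
0 (np.float64(354.8608514958469), np.float64(141.1764088910978)) (np.float64(398.42883888037215), np.float64(185.23282786167394))
0.02 (np.float64(355.3224519371388), np.float64(133.8085014949193)) (np.float64(400.10991305000255), np.float64(183.15855729767398))
0.04 (np.float64(355.7943620931887), np.float64(126.27603397959398)) (np.float64(401.85818561066105), np.float64(181.0013709129589))
```

View pics/z16.png

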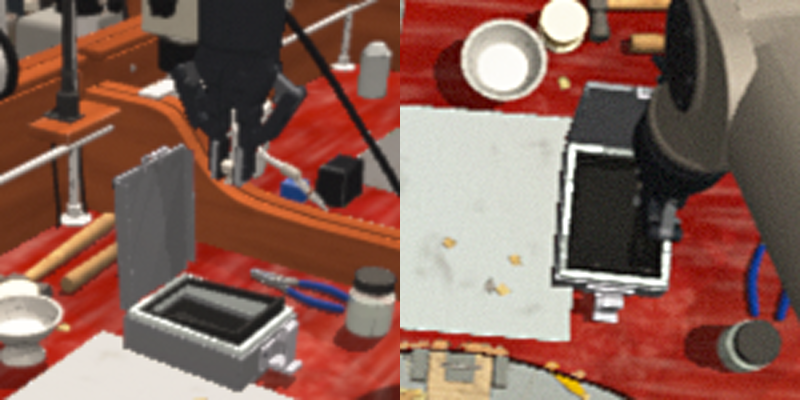

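>>> {"name": "step_arm", "arguments": {
  "increments": [
    [0,0,-0.03,0,0,0,0.8],
    [0,0,-0.06,0,0,0,0.8],
    [0,0,-0.085,0,0,0,0.8],
    [0,0,-0.1,0,0,0,0.8],
    [0,0,-0.1,0,0,0,0.8]
  ]
}}

```text
t: 11.67
eef_pos: [0.5061, -0.0791, 0.0455]
tool_rot: [-0.003, 0.72, 0.694, -0.002]
contact_force: [-0.8, 0.5, 1.1]
gripper_width: 0.195
```

Run:
```python
from h import *
np.set_printoptions(precision=4,suppress=True)
s=shot('scene','s17.png');t=shot('top','t17.png')
o=bot.get_obs();print(o['eef_pos'],o['contact_force'])
a=cv2.resize(s['color'][100:210,290:400,::-1],(440,440),interpolation=2);
b=cv2.resize(t['color'][130:240,350:440,::-1],(360,440),interpolation=2);cv2.imwrite('pics/z17.png',np.hstack([a,b]))
```

```text
[ 0.5088 -0.0796  0.0486] [ 0.6693  0.5185 -0.2143]
```

View pics/z17.png

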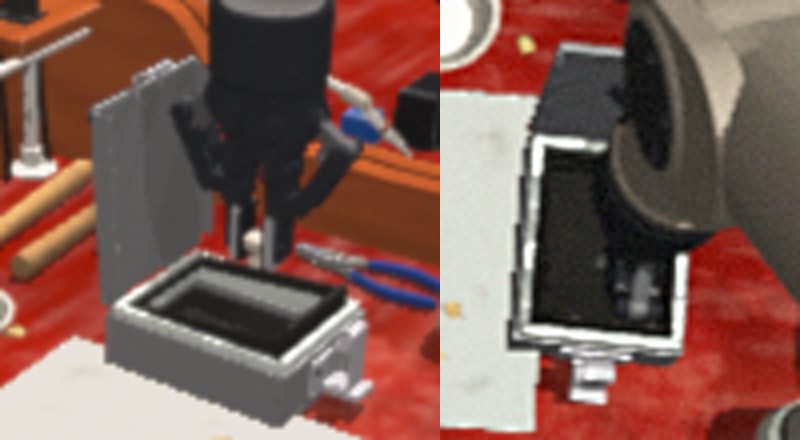

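>>> {"name": "step_arm", "arguments": {
  "increments": [
    [0,0,-0.01,0,0,0,0.8],
    [0,0,-0.02,0,0,0,0.8],
    [0,0,-0.03,0,0,0,0.8],
    [0,0,-0.03,0,0,0,0.8]
  ]
}}

```text
t: 12.1
eef_pos: [0.5076, -0.081, 0.0168]
tool_rot: [-0.001, 0.721, 0.693, -0.001]
contact_force: [0.0, 0.3, -0.7]
gripper_width: 0.194
```

>>> {"name": "step_arm", "arguments": {
  "increments": [
    [0,0,-0.008,0,0,0,0.8],
    [0,0,-0.016,0,0,0,0.8],
    [0,0,-0.024,0,0,0,0.8],
    [0,0,-0.03,0,0,0,0.8],
    [0,0,-0.03,0,0,0,0.8]
  ]
}}

```text
t: 12.52
eef_pos: [0.5078, -0.0809, -0.0129]
tool_rot: [-0.001, 0.721, 0.693, -0.001]
contact_force: [0.5, 0.2, -0.6]
gripper_width: 0.198
```

Run:
```python
from h import *
np.set_printoptions(precision=4,suppress=True)
s=shot('scene','s18.png');t=shot('top','t18.png')
o=bot.get_obs();print(o['eef_pos'],o['contact_force'])
a=cv2.resize(s['color'][100:210,290:400,::-1],(440,440),interpolation=2);
b=cv2.resize(t['color'][130:240,350:440,::-1],(360,440),interpolation=2);cv2.imwrite('pics/z18.png',np.hstack([a,b]))
```

```text
[ 0.5087 -0.0809 -0.0118] [ 0.0301 -0.0529  0.0642]
```

View pics/z18.png

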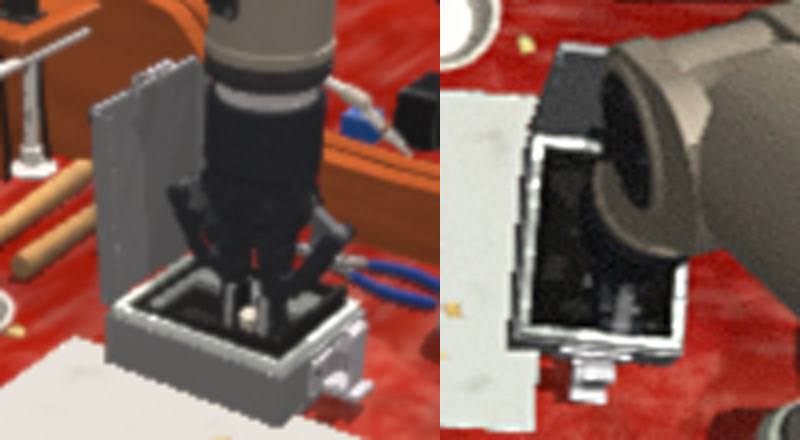

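Inside the opening, no contact yet. Feeling for the floor.

>>> {"name": "step_arm", "arguments": {
  "increments": [
    [0,0,-0.002,0,0,0,0.8],
    [0,0,-0.004,0,0,0,0.8],
    [0,0,-0.004,0,0,0,0.8]
  ]
}}

```text
t: 12.87
eef_pos: [0.509, -0.0811, -0.0155]
tool_rot: [0.0, 0.721, 0.693, 0.0]
contact_force: [-0.6, -0.3, -0.6]
gripper_width: 0.196
```

>>> {"name": "step_arm", "arguments": {
  "increments": [
    [0,0,-0.001,0,0,0,0.8],
    [0,0,-0.002,0,0,0,0.8],
    [0,0,-0.002,0,0,0,0.8]
  ]
}}

```text
t: 13.12
eef_pos: [0.5089, -0.0811, -0.0176]
tool_rot: [-0.0, 0.721, 0.693, -0.0]
contact_force: [-0.2, -0.2, -0.2]
gripper_width: 0.198
```

>>> {"name": "step_arm", "arguments": {
  "increments": [
    [0,0,-0.001,0,0,0,0.8],
    [0,0,-0.002,0,0,0,0.8],
    [0,0,-0.002,0,0,0,0.8]
  ]
}}

```text
t: 13.37
eef_pos: [0.5088, -0.081, -0.0197]
tool_rot: [-0.0, 0.721, 0.693, -0.0]
contact_force: [0.2, -0.1, -0.4]
gripper_width: 0.2
```

>>> {"name": "step_arm", "arguments": {
  "increments": [
    [0,0,-0.001,0,0,0,0.8],
    [0,0,-0.001,0,0,0,0.8]
  ]
}}

```text
t: 13.53
eef_pos: [0.509, -0.081, -0.0204]
tool_rot: [0.0, 0.721, 0.693, 0.0]
contact_force: [-1.5, -0.4, 1.7]
gripper_width: 0.2
```

>>> {"name": "step_arm", "arguments": {
  "increments": [
    [0,0,-0.001,0,0,0,0.8],
    [0,0,-0.001,0,0,0,0.8]
  ]
}}

```text
t: 13.7
eef_pos: [0.5091, -0.0811, -0.0206]
tool_rot: [0.0, 0.721, 0.693, -0.0]
contact_force: [-3.8, -0.1, 12.3]
gripper_width: 0.2
```

Run:
```python
from h import *
np.set_printoptions(precision=4,suppress=True)
s=shot('scene','s19.png')
o=bot.get_obs();print(o['eef_pos'],o['contact_force'],o['torque'])
cv2.imwrite('pics/z19.png',cv2.resize(s['color'][150:210,320:380,::-1],(600,600),interpolation=2))
```

```text
[ 0.5091 -0.0811 -0.0206] [-3.811   0.1779 11.5026] [0.0276 0.7768 0.0002]
```

View pics/z19.png

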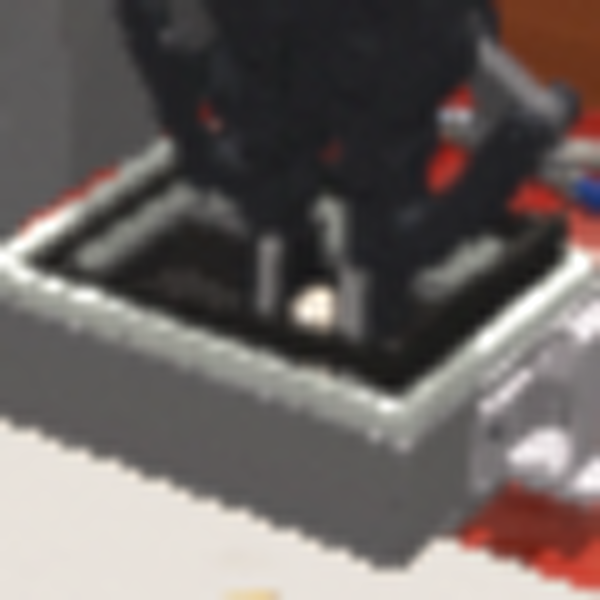

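>>> {"name": "step_arm", "arguments": {
  "increments": [
    [0,0,0.001,0,0,0,0.8],
    [0,0,0.001,0,0,0,0.55],
    [0,0,0.001,0,0,0,0.4],
    [0,0,0.001,0,0,0,0.3],
    [0,0,0.001,0,0,0,0.3],
    [0,0,0.001,0,0,0,0.3]
  ]
}}

```text
t: 14.25
eef_pos: [0.5088, -0.081, -0.0207]
tool_rot: [-0.0, 0.721, 0.693, -0.0]
contact_force: [0.4, 0.2, -0.5]
gripper_width: 0.349
```

Run:
```python
from h import *
np.set_printoptions(precision=4,suppress=True)
s=shot('scene','s20.png')
o=bot.get_obs();print(o['eef_pos'],o['contact_force'],o['torque'])
cv2.imwrite('pics/z20.png',cv2.resize(s['color'][150:210,320:380,::-1],(600,600),interpolation=2))
```

```text
[ 0.5089 -0.081  -0.0206] [-0.132   0.1743 -0.1656] [-0.0577  0.0193  0.0071]
```

View pics/z20.png

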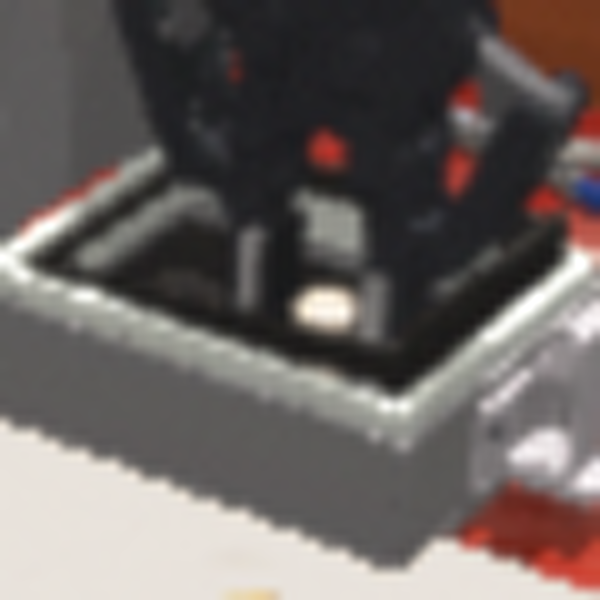

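>>> {"name": "step_arm", "arguments": {
  "increments": [
    [0,0,0.01,0,0,0,0.3],
    [0,0,0.03,0,0,0,0.3],
    [0,0,0.06,0,0,0,0.3],
    [0,0,0.1,0,0,0,0.3],
    [0,0,0.14,0,0,0,0.6],
    [0,0,0.18,0,0,0,1],
    [0,0,0.22,0,0,0,1],
    [0,0,0.24,0,0,0,1],
    [0,0,0.24,0,0,0,1],
    [0,0,0.24,0,0,0,1]
  ]
}}

```text
t: 15.13
eef_pos: [0.5095, -0.0811, 0.2212]
tool_rot: [0.001, 0.721, 0.693, 0.001]
contact_force: [-0.3, -0.5, -1.0]
gripper_width: -0.002
```

Run:
```python
from h import *
np.set_printoptions(precision=4,suppress=True)
s=shot('scene','s21.png');t=shot('top','t21.png')
o=bot.get_obs();print(o['eef_pos'],o['contact_force'],o['q'])
cv2.imwrite('pics/z21.png',cv2.resize(s['color'][40:210,250:440,::-1],None,fx=3.5,fy=3.5,interpolation=2))
cv2.imwrite('pics/z22.png',cv2.resize(s['color'][150:210,320:380,::-1],(600,600),interpolation=2))
```

```text
[ 0.5079 -0.0811  0.2187] [-0.9576 -0.7955  0.0618] [ 0.5486  0.2402 -0.5944  1.8709  0.1518  1.0771 -0.1449]
```

View pics/z21.png

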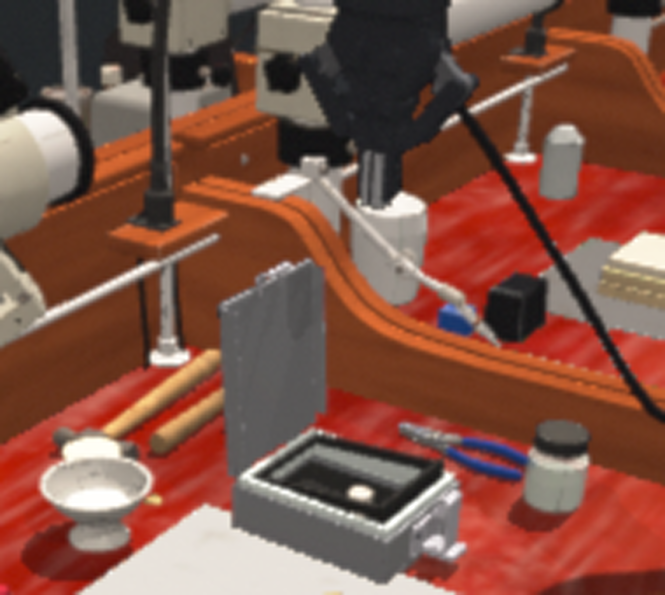

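View pics/z22.png

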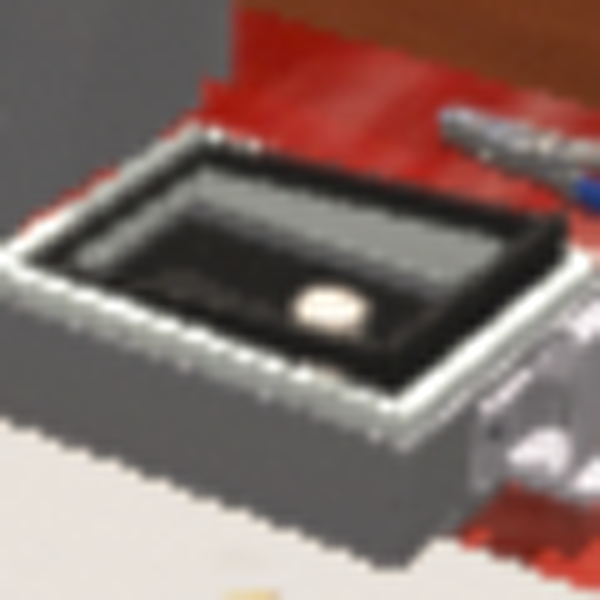

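View pics/t21.png

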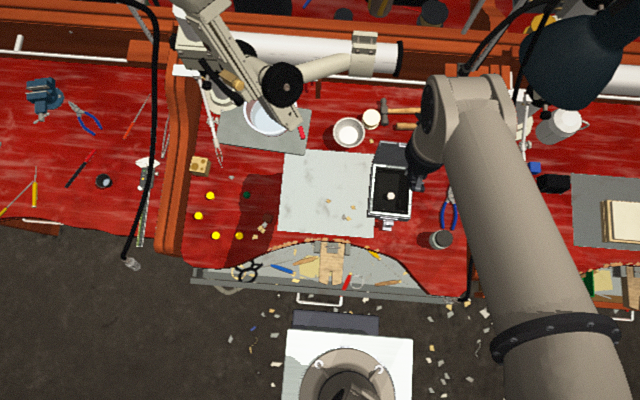

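>>> {"name": "step_arm", "arguments": {
  "increments": [
    [0.02,0,0.005,0,0,0,1],
    [0.045,-0.001,0.005,0,0,0,1],
    [0.07,-0.002,0.005,0,0,0,1],
    [0.095,-0.003,0.005,0,0,0,1],
    [0.12,-0.004,0.005,0,0,0,1],
    [0.141,-0.004,0.005,0,0,0,1],
    [0.141,-0.004,0.005,0,0,0,1]
  ]
}}

```text
t: 15.82
eef_pos: [0.6518, -0.0845, 0.2214]
tool_rot: [-0.002, 0.721, 0.693, -0.0]
contact_force: [0.0, -0.4, -0.2]
gripper_width: -0.003
```

Run:
```python
from h import *
np.set_printoptions(precision=4,suppress=True)
s=shot('scene','s23.png');t=shot('top','t23.png')
o=bot.get_obs();print(o['eef_pos'],o['contact_force'],o['q'])
a=cv2.resize(s['color'][40:210,250:440,::-1],(440,400),interpolation=2);
b=cv2.resize(t['color'][90:240,330:465,::-1],(360,400),interpolation=2);cv2.imwrite('pics/z23.png',np.hstack([a,b]))
```

```text
[ 0.649  -0.0845  0.222 ] [-1.3861  0.1008 -1.1278] [ 0.424   0.4787 -0.5521  1.5407  0.2605  1.2007 -0.2127]
```

View pics/z23.png

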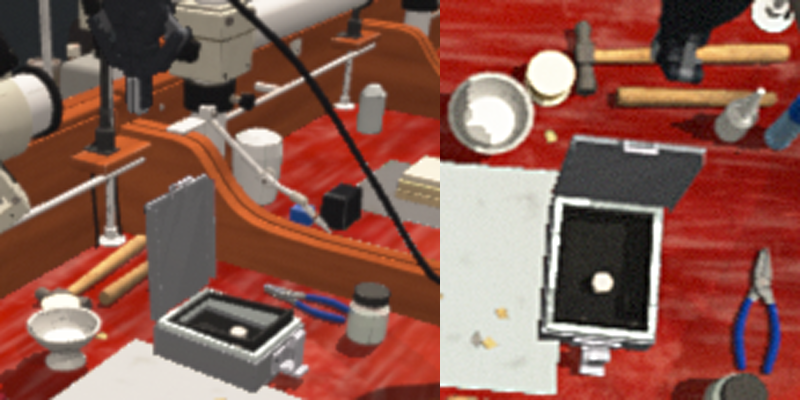

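Run:
```python
from h import *
s=bot.read_camera('scene')
for z in (.222,.242,.262): print(proj(s,(.649,-.0845,z)))
```

```text
(np.float64(310.55033348381477), np.float64(101.4475165623064))
(np.float64(310.523358961936), np.float64(93.86338630152025))
(np.float64(310.49579933253835), np.float64(86.11474778141098))
```

>>> {"name": "step_arm", "arguments": {
  "increments": [
    [0,0,-0.025,0,0,0,1],
    [0,0,-0.05,0,0,0,1],
    [0,0,-0.075,0,0,0,1],
    [0,0,-0.095,0,0,0,1],
    [0,0,-0.095,0,0,0,1],
    [0,0,-0.095,0,0,0,1]
  ]
}}

```text
t: 16.47
eef_pos: [0.6482, -0.0852, 0.1287]
tool_rot: [-0.001, 0.721, 0.693, -0.001]
contact_force: [0.4, 0.7, 0.2]
gripper_width: 0.001
```

Run:
```python
from h import *
np.set_printoptions(precision=4,suppress=True)
s=shot('scene','s24.png');t=shot('top','t24.png')
o=bot.get_obs();print(o['eef_pos'],o['contact_force'],o['q'])
a=cv2.resize(s['color'][40:210,250:440,::-1],(440,400),interpolation=2);
b=cv2.resize(t['color'][90:240,330:465,::-1],(360,400),interpolation=2);cv2.imwrite('pics/z24.png',np.hstack([a,b]))
```

```text
[ 0.6505 -0.085   0.1311] [0.4963 1.2723 0.8759] [ 0.408   0.5583 -0.5284  1.6345  0.3165  1.0331 -0.2574]
```

View pics/z24.png

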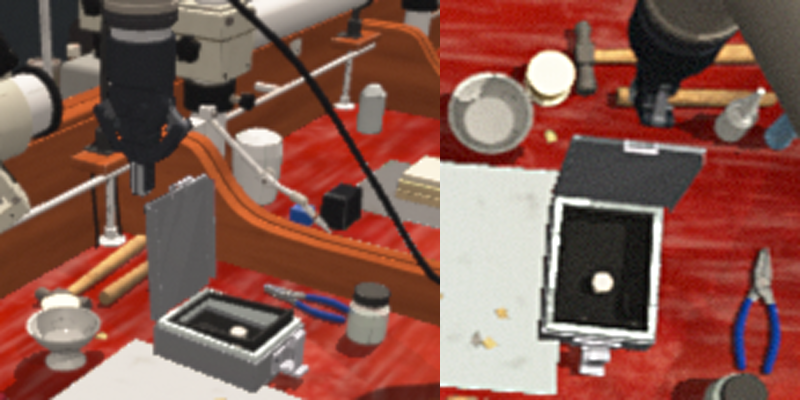

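Run:
```python
import numpy as np
d=.118
for th in np.arange(1.65,-.01,-.1):
    h=.014 if th>1.2 else .007+.007*max(0,(th-.6)/.6)
    x=.066-d*np.cos(th)+.006*np.sin(th)+h; z=.05+d*np.sin(th)+.006*np.cos(th)
    c,s=np.cos(-.0345),np.sin(-.0345)
    X=.519+c*x;Y=-.081+s*x;Z=z-.040
    print(round(th,2),np.round([X-.6505,Y+.085,Z-.131],3), np.round([X,Y,Z],3))
```

```text
1.65 [-0.036  0.001 -0.004] [ 0.614 -0.084  0.127]
1.55 [-0.048  0.001 -0.003] [ 0.602 -0.084  0.128]
1.45 [-0.06   0.002 -0.003] [ 0.591 -0.083  0.128]
1.35 [-0.072  0.002 -0.005] [ 0.579 -0.083  0.126]
1.25 [-0.083  0.002 -0.007] [ 0.567 -0.083  0.124]
1.15 [-0.095  0.003 -0.011] [ 0.556 -0.082  0.12 ]
1.05 [-0.107  0.003 -0.016] [ 0.544 -0.082  0.115]
0.95 [-0.118  0.004 -0.022] [ 0.532 -0.081  0.109]
0.85 [-0.129  0.004 -0.028] [ 0.522 -0.081  0.103]
0.75 [-0.139  0.004 -0.036] [ 0.512 -0.081  0.095]
0.65 [-0.148  0.005 -0.045] [ 0.502 -0.08   0.086]
0.55 [-0.156  0.005 -0.054] [ 0.495 -0.08   0.077]
0.45 [-0.162  0.005 -0.064] [ 0.488 -0.08   0.067]
0.35 [-0.167  0.005 -0.075] [ 0.483 -0.08   0.056]
0.25 [-0.171  0.005 -0.086] [ 0.479 -0.08   0.045]
0.15 [-0.174  0.005 -0.097] [ 0.476 -0.08   0.034]
0.05 [-0.176  0.006 -0.109] [ 0.474 -0.079  0.022]
```

>>> {"name": "step_arm", "arguments": {
  "increments": [
    [-0.015,0,-0.004,0,0,0,1],
    [-0.028,0.001,-0.004,0,0,0,1],
    [-0.036,0.001,-0.004,0,0,0,1],
    [-0.044,0.001,-0.004,0,0,0,1],
    [-0.052,0.001,-0.003,0,0,0,1],
    [-0.06,0.002,-0.003,0,0,0,1],
    [-0.068,0.002,-0.004,0,0,0,1],
    [-0.076,0.002,-0.005,0,0,0,1],
    [-0.083,0.002,-0.007,0,0,0,1],
    [-0.083,0.002,-0.007,0,0,0,1]
  ]
}}

```text
t: 17.4
eef_pos: [0.5649, -0.0832, 0.1219]
tool_rot: [-0.001, 0.721, 0.693, -0.001]
contact_force: [0.1, -0.0, 0.2]
gripper_width: 0.001
```

Run:
```python
from h import *
np.set_printoptions(precision=4,suppress=True)
s=shot('scene','s25.png');t=shot('top','t25.png')
o=bot.get_obs();print(o['eef_pos'],o['contact_force'],o['q'])
a=cv2.resize(s['color'][40:210,250:440,::-1],(440,400),interpolation=2);
b=cv2.resize(t['color'][90:240,330:465,::-1],(360,400),interpolation=2);cv2.imwrite('pics/z25.png',np.hstack([a,b]))
```

```text
[ 0.5664 -0.0832  0.1222] [0.1984 0.7251 0.0934] [ 0.4702  0.445  -0.5555  1.8425  0.2861  0.9349 -0.2538]
```

View pics/z25.png

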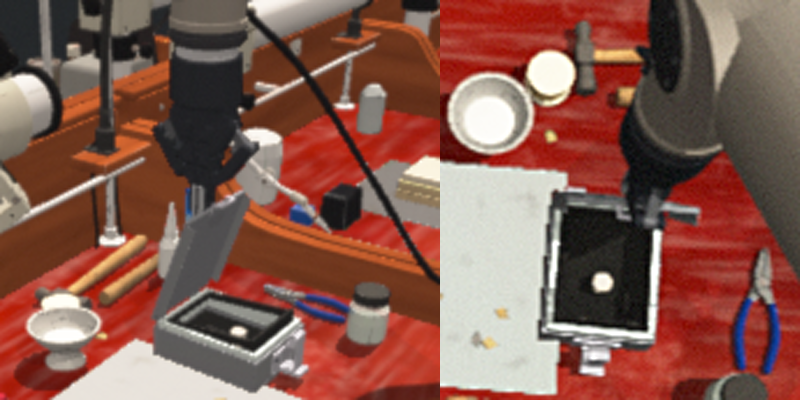

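>>> {"name": "step_arm", "arguments": {
  "increments": [
    [-0.012,0,-0.004,0,0,0,1],
    [-0.024,0.001,-0.009,0,0,0,1],
    [-0.035,0.002,-0.015,0,0,0,1],
    [-0.046,0.002,-0.021,0,0,0,1],
    [-0.056,0.002,-0.029,0,0,0,1],
    [-0.065,0.003,-0.038,0,0,0,1],
    [-0.073,0.003,-0.047,0,0,0,1],
    [-0.079,0.003,-0.057,0,0,0,1],
    [-0.084,0.003,-0.068,0,0,0,1],
    [-0.084,0.003,-0.068,0,0,0,1]
  ]
}}

```text
t: 18.33
eef_pos: [0.481, -0.08, 0.0528]
tool_rot: [-0.001, 0.721, 0.693, -0.001]
contact_force: [-1.4, 0.7, 0.4]
gripper_width: 0.001
```

Run:
```python
from h import *
np.set_printoptions(precision=4,suppress=True)
s=shot('scene','s26.png');t=shot('top','t26.png')
o=bot.get_obs();print(o['eef_pos'],o['contact_force'],o['q'])
a=cv2.resize(s['color'][90:210,280:400,::-1],(400,400),interpolation=2);
b=cv2.resize(t['color'][110:240,340:465,::-1],(385,400),interpolation=2);cv2.imwrite('pics/z26.png',np.hstack([a,b]))
```

```text
[ 0.483  -0.08    0.0544] [ 0.542  -0.2255 -0.7942] [ 0.488   0.4211 -0.5441  2.0804  0.3253  0.7225 -0.3042]
```

View pics/z26.png

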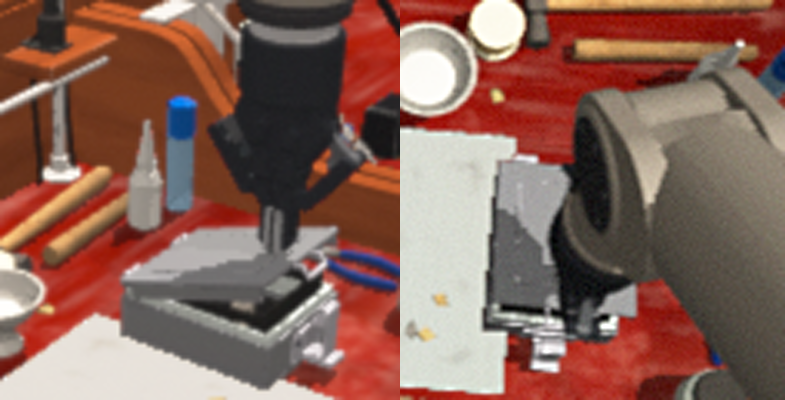

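>>> {"name": "step_arm", "arguments": {
  "increments": [
    [-0.003,0,-0.008,0,0,0,1],
    [-0.006,0,-0.015,0,0,0,1],
    [-0.009,0,-0.02,0,0,0,1],
    [-0.01,0,-0.022,0,0,0,1],
    [-0.01,0,-0.022,0,0,0,1]
  ]
}}

```text
t: 18.85
eef_pos: [0.4718, -0.08, 0.0318]
tool_rot: [-0.001, 0.721, 0.693, -0.001]
contact_force: [-0.5, 0.8, 0.2]
gripper_width: 0.003
```

>>> {"name": "step_arm", "arguments": {
  "increments": [
    [-0.001,0,-0.002,0,0,0,1],
    [-0.001,0,-0.004,0,0,0,1],
    [-0.001,0,-0.004,0,0,0,1]
  ]
}}

```text
t: 19.1
eef_pos: [0.4718, -0.0801, 0.0283]
tool_rot: [-0.0, 0.721, 0.693, -0.0]
contact_force: [-0.0, 0.5, -0.3]
gripper_width: -0.001
```

>>> {"name": "step_arm", "arguments": {
  "increments": [
    [-0.001,0,-0.002,0,0,0,1],
    [-0.001,0,-0.004,0,0,0,1],
    [-0.001,0,-0.004,0,0,0,1]
  ]
}}

```text
t: 19.35
eef_pos: [0.4712, -0.0801, 0.0247]
tool_rot: [0.0, 0.721, 0.693, 0.0]
contact_force: [-1.1, -0.5, 3.2]
gripper_width: -0.0
```

>>> {"name": "step_arm", "arguments": {
  "increments": [
    [0,0,-0.001,0,0,0,1],
    [0,0,-0.002,0,0,0,1],
    [0,0,-0.002,0,0,0,1]
  ]
}}

```text
t: 19.6
eef_pos: [0.4711, -0.0801, 0.023]
tool_rot: [0.0, 0.721, 0.693, -0.0]
contact_force: [-1.5, 0.6, 8.2]
gripper_width: 0.002
```

>>> {"name": "step_arm", "arguments": {
  "increments": [
    [0,0,-0.001,0,0,0,1],
    [0,0,-0.002,0,0,0,1],
    [0,0,-0.002,0,0,0,1]
  ]
}}

```text
t: 19.85
eef_pos: [0.4709, -0.0801, 0.0212]
tool_rot: [0.0, 0.721, 0.693, -0.0]
contact_force: [-3.1, 0.8, 10.4]
gripper_width: 0.002
```

>>> {"name": "step_arm", "arguments": {
  "increments": [
    [0,0,-0.001,0,0,0,1],
    [0,0,-0.002,0,0,0,1],
    [0,0,-0.002,0,0,0,1]
  ]
}}

```text
t: 20.1
eef_pos: [0.4708, -0.08, 0.0186]
tool_rot: [0.0, 0.721, 0.693, -0.0]
contact_force: [-0.1, 0.3, 0.9]
gripper_width: -0.002
```

>>> {"name": "step_arm", "arguments": {
  "increments": [
    [0,0,-0.001,0,0,0,1],
    [0,0,-0.001,0,0,0,1]
  ]
}}

```text
t: 20.27
eef_pos: [0.4708, -0.0801, 0.0173]
tool_rot: [-0.0, 0.721, 0.693, -0.0]
contact_force: [-0.9, -0.1, 0.3]
gripper_width: 0.002
```

>>> {"name": "step_arm", "arguments": {
  "increments": [
    [0,0,-0.001,0,0,0,1],
    [0,0,-0.001,0,0,0,1]
  ]
}}

```text
t: 20.43
eef_pos: [0.471, -0.0801, 0.0164]
tool_rot: [0.0, 0.721, 0.693, -0.0]
contact_force: [-0.2, -0.2, 3.1]
gripper_width: 0.0
```

Run:
```python
from h import *
np.set_printoptions(precision=4,suppress=True)
s=shot('scene','s27.png')
o=bot.get_obs();print(o['eef_pos'],o['contact_force'])
cv2.imwrite('pics/z27.png',cv2.resize(s['color'][130:210,300:400,::-1],(750,600),interpolation=2))
```

```text
[ 0.471  -0.0801  0.0165] [-0.9063 -0.4622  2.8659]
```

View pics/z27.png

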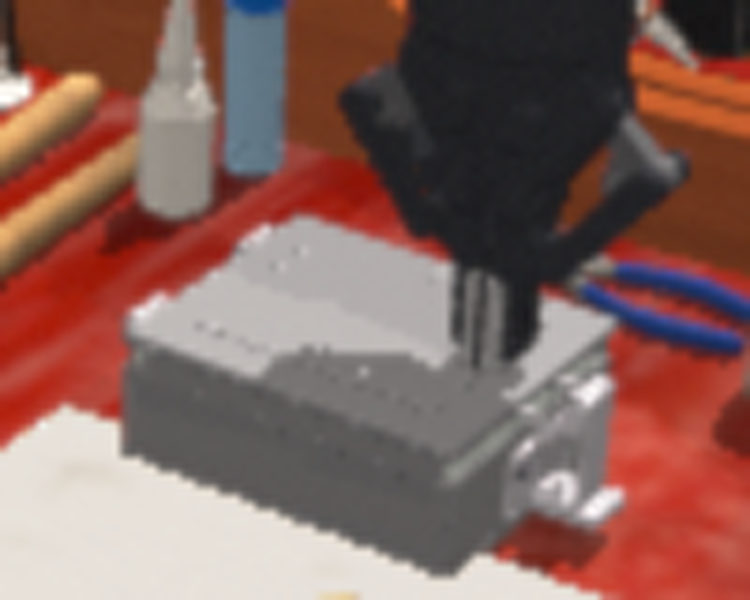

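>>> {"name": "step_arm", "arguments": {
  "increments": [
    [0,0,-0.001,0,0,0,1],
    [0,0,-0.001,0,0,0,1]
  ]
}}

```text
t: 20.65
eef_pos: [0.471, -0.0801, 0.0158]
tool_rot: [0.0, 0.721, 0.693, -0.0]
contact_force: [-2.2, -0.2, 7.8]
gripper_width: -0.004
```

>>> {"name": "step_arm", "arguments": {
  "increments": [
    [0,0,0.002,0,0,0,1],
    [0,0,0.005,0,0,0,1],
    [0,0,0.02,0,0,0,1],
    [0,0,0.05,0,0,0,1],
    [0,0,0.085,0,0,0,1],
    [0,0,0.12,0,0,0,1],
    [0,0,0.12,0,0,0,1],
    [0,0,0.12,0,0,0,1]
  ]
}}

```text
t: 21.32
eef_pos: [0.4725, -0.0804, 0.1375]
tool_rot: [0.002, 0.721, 0.693, 0.001]
contact_force: [-1.7, -0.3, -1.4]
gripper_width: -0.0
```

Run:
```python
from h import *
np.set_printoptions(precision=4,suppress=True)
s=shot('scene','s28.png');t=shot('top','t28.png')
o=bot.get_obs();print(o['t'],o['eef_pos'],o['contact_force'])
cv2.imwrite('pics/z28.png',cv2.resize(s['color'][130:210,300:400,::-1],(750,600),interpolation=2))
P=lambda l:np.array([.5186,-.0811,0])+np.array([[np.cos(-.0345),-np.sin(-.0345),0],[np.sin(-.0345),np.cos(-.0345),0],[0,0,1]])@np.array(l)
for th in (-.03,0,.03,.06,.1):
    print(th,[np.round((np.array(proj(s,P((.066-.136*np.cos(th)+.006*np.sin(th),y,.05+.136*np.sin(th)+.006*np.cos(th)))))-[300,130])*7.5) for y in (.058,-.058)])
```

```text
21.4167 [ 0.4703 -0.0802  0.135 ] [ 0.5084 -0.8883 -0.6223]
-0.03 [array([457., 454.]), array([626., 319.])]
0 [array([458., 443.]), array([627., 309.])]
0.03 [array([458., 433.]), array([627., 299.])]
0.06 [array([458., 422.]), array([627., 289.])]
0.1 [array([457., 407.]), array([627., 275.])]
```

View pics/z28.png

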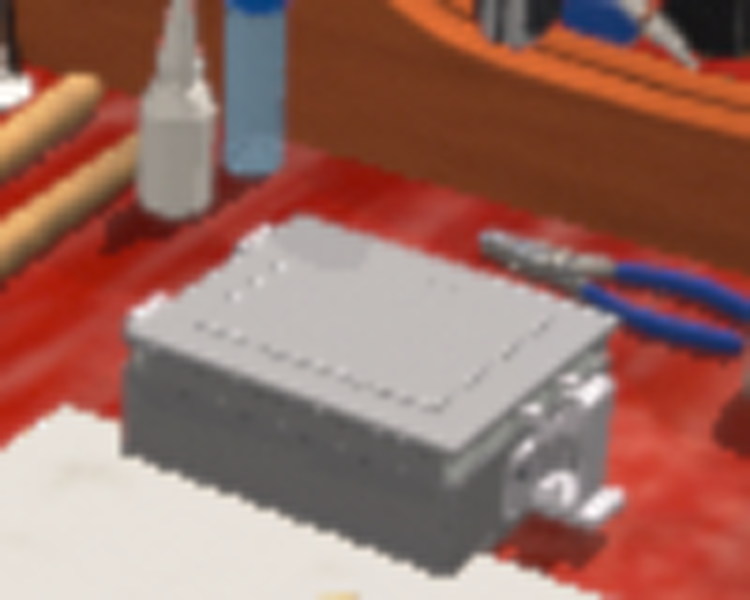

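>>> {"name": "step_arm", "arguments": {
  "increments": [
    [0,0,0,0,0,0,1],
    [0,0,0,0,0,0,1],
    [0,0,0,0,0,0,1],
    [0,0,0,0,0,0,1],
    [0,0,0,0,0,0,1],
    [0,0,0,0,0,0,1]
  ]
}}

```text
t: 21.92
eef_pos: [0.4708, -0.0799, 0.1353]
tool_rot: [-0.0, 0.721, 0.693, -0.0]
contact_force: [-0.3, -0.0, 0.9]
gripper_width: 0.001
```

Run:
```python
from h import *
s=shot('scene','s29.png')
a=cv2.imread('pics/s28.png')[130:210,300:400].astype(int);b=s['color'][130:210,300:400,::-1].astype(int)
print(abs(a-b).max(),abs(a-b).mean(),bot.get_obs()['t'])
print(bot.hand_in())
```

```text
93 0.83925 21.9667
the job is handed in; nothing more can be done
None
```

The weight is standing in the case, the lid is shut and held by the catch, and I handed the job in at about t = 22 s.

**Weight:** I picked the nickel-coloured weight from among the yellow look-alikes and set it on the case floor, about 10 mm in front of the case's centre. Pictures after release showed it upright. I couldn't see it again once the lid was closed.

**Lid:** I swung the lid over from behind and pressed it down in 1–2 mm steps. The resistance rose to about 10 N and dropped to about 1 N at the snap. The lid touched the fingers again about 2 mm lower, and I pressed it to 7.8 N there. The highest force I read on the case was about 12 N, when the weight touched the floor.

**Last checks:** After the arm pulled back, the lid's front corners in the picture matched an angle of about -0.03 to 0 rad. A second picture half a second later differed by 0.8 grey levels on average, with one spot changing by 93. I didn't look into that spot; it could be the gripper at the edge of the picture.

**What disagreed:** In the images the fingertips stood about 40 mm higher than the reported TCP height, at every place I checked. My first close missed the weight because of this, and the second gripped only its rim. I corrected for it by camera and touch. I didn't measure the bystanders again at the end, but nothing I saw suggested they had moved.

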